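Stand a power module in the empty test cradle

TASK

One power module is lying flat on the bench. Stand it upright on its notched foot on the bench and let go of it, then take it again and lower it gently into the slot of the empty cradle, with the notch over the key, until it stands upright and fully home on the slot floor. Do not let it topple, and leave everything else on the bench where it is.

Things in the scene. Friction and masses are not known exactly. Their poses are not given: they have to be found in the camera images.
- module: The loose power module: metal brick 130 mm long (own x), 60 wide (y), 36 thick (z), about 0.4 kg. It starts lying on a broad face, z up. Origin: centre of that face, 18 mm along z from the brick's middle. Own x points from the black notched foot end to the grey top end (two brass contacts). It can stand by itself on its foot, x up.
- module_foot (a point): Centre of the module's foot face (at x -65, y 0, z 18 mm of the module); axes as the module's.
- module_notch (a point): Middle of the notch in the foot face (at x -65, y +14, z 18 mm of the module). The notch is 14 mm wide (along y), 12 mm deep (along x) and runs through the whole 36 mm thickness.
- module_top (a point): Centre of the module's top face (at x +65, y 0, z 18 mm of the module).
- cradle: The empty one of three like cradles, fixed to the bench. Base 80 (x) x 104 (y) mm; origin: centre of its underside, z up. Slot open at the top, 40 mm (x) by 64 mm (y), floor 12 mm above the bench; side walls at +-y up to 89 mm above the bench, front and back lips at +-x up to 54 mm, all flared at the mouth. The module stands in it with its width along the cradle's y, 2 mm play all round.
- slot_floor (a point): Centre of the slot's floor, 12 mm above the bench; axes as the cradle's.
- slot_key (a point): Foot of the key: a white plastic rib on the slot floor, centred 14 mm to the cradle's +y side, 10 mm wide (y), 10 mm high, running along x across the slot. The module goes fully down only with its notch over it: module x up and module y along the cradle's +y; the wrong way round it stays 10 mm high.
- module_b: A standing module like the loose one, loose in the second cradle; origin at the centre of its foot face, z up, top 142 mm above the bench. To be left alone.
- module_c: The same, in the third cradle. To be left alone.
- tape_roll: Bystander: tape roll, cardboard ring 90 mm across, 24 mm high, lying flat. Origin under its centre.
- screwdriver: Bystander: screwdriver lying on the bench.
- flux_bottle: Bystander: white bottle 52 mm across, 120 mm tall. Origin under its centre.
- pen_cup: Bystander: black cup 72 mm across, 90 mm tall, with pens up to 136 mm above the bench. Origin under its centre.
- screw_tray: Bystander: open blue tray 130 x 200 mm, 35 mm high, with screws. Origin under its centre.
- carton: Bystander: small closed cardboard carton 110 x 150 mm, 90 mm high. Origin under its centre.
- wrench: Bystander: wrench lying on the bench.
Things that resemble listed ones, but are neither listed nor needed, are in the scene too. Leave any pink or red look-alike of the module alone. Leave any orange look-alike of the cradle alone.

How it is judged:
By the outcome, as a careful person would: the job done as asked, in the order asked, and still so for the second after the job is handed in, with the robot touching nothing.
It also fails if it takes over 72 s, if anything falls off the work surface, if the arm or the gripper's body presses on something with over 40 N, if the wrist force passes 120 N, or if a joint passes its speed limit or range.

ROBOT

A 6-joint arm with a two-finger parallel gripper is mounted at the origin on the work surface. World frame = base frame: x ahead of the robot, y to its left, z up, the work surface at z = 0. Lengths are in m, angles in degrees, forces in N, time in s.
With the tool pointing down it reaches from about 0.425 to 0.95 m from the base axis. Payload 14.7 kg.
Tool frame: the origin (TCP) lies between the finger pads; the fingertips stand 17 mm ahead of it and the grasp point (between the pads) lies 2 mm behind it; z points along the fingers, y is the direction in which the jaws open and shut (so a half turn about z gives the same grasp; the last joint's range is limited). The gripper opens to 85 mm and grips with 20 to 120 N. Pads are 22 mm wide; open, the fingers measure 114 mm over their backs; the gripper's body (76 mm by 85 mm) begins 54 mm behind the grasp point. The pads swing forward as they close: fully open they stand 13 mm farther back than shut.
Start: joints at [-67.07, 27.513, 91.461, -0, 61.026, -2.67], TCP at [0.281, -0.586, 0.248] pointing down, gripper open.
Joint ranges: [-157.49, 157.49], [-46.99, 117.5], [13.45, 153.17], [-89.5, 269.5], [5.16, 153.95], [-167.48, 167.48]. Speed limits (degrees/s): [108.29, 108.29, 136.94, 172.46, 172.46, 172.46].

INTERFACE

Orientations are given as [roll, pitch, yaw] about the fixed x, y, z axes, in that order (R = Rz(yaw) Ry(pitch) Rx(roll)).
In Python, from cell import robot, cams gives the robot as it stands.
- The arm moves only by the tool move_arm, never from a script. Its argument "plan" is a list of rows, each an object with "translation": the shift along the tool's x, y, z normalised to -1 to 1, where 1 is 0.03 m, a list of three; "turn": the turn, a rotation vector about the tool's x, y, z normalised to -1 to 1, where 1 is 6 degrees, a list of three. A call has 1 to 20 rows; each row shifts and turns the commanded pose from where the row before left it, along the tool's axes as they then stand; what a row does not reach is not made up. A row lasts 1/10 s, in which the tool goes at most 50 mm and 8.59 degrees, less where a joint would pass 70% of its speed; a pose out of reach is approached as far as the arm can. A call with a number of a shift or a turn outside -1 to 1 is refused whole. A call with a gripper value outside its range is refused whole. "fingers" is the gripper command: -1 is shut, 1 is fully open, values between are in proportion, set as the call begins (left out, the last holds). The fingers move at their own pace and stop on an object; "grip_force" is the grip in N (left out, the last holds). Time passes only in rows, so rows that do not move let the fingers close. It gives the time, the measured TCP pose, the force and the opening at its end, in the units of the state.
- robot.state(): the state, without advancing time (a new reading comes with each control period).
- cams.snapshot(name): name is "scene" or "top"; returns a dict with "frame" (400x640x3 uint8, red, green, blue), "z_map" (400x640 float32, m along the optical axis (not along the pixel's ray), 0 where there is no reading), "fov_y" (degrees; the focal length in pixels is half the picture's height over the tangent of half this angle, whatever the lens; pixels are square), "cx", "cy" (the principal point, pixels), "dist" ([k1, k2, p1, p2, k3] as OpenCV has them; the pictures are not rectified), "R" (3x3) and "t" (3): a world point X has camera coordinates R X + t. Camera axes: x right, y down, z forward; pixel columns grow to the right and rows downward; lengths in m; the calibration is good to about 2 mm. A picture is of the moment at which its call begins.
- robot.hand_in(): hands the job in, once; it reports no verdict.
The state is a dict: "clock": time; "joint_positions": joint angles; "dq": joint speeds; "joint_efforts": joint torques, N m; "tcp_pos": TCP position; "orientation": TCP orientation; "wrist_force": force on the tool from outside, world axes, zero at the start; "moment": the same for the moment, N m; "grip_width": opening from 0.0 (shut) to 1.0 (fully open).
Only numpy, scipy, OpenCV 4.12 (cv2) and the standard library are available. Lean on these libraries where they do the work, as an engineer would, in place of code of your own. Each camera call takes 0.05 s, during which the arm holds its last target.

## Working session

There is one attempt and no reset: what is moved stays moved. The work goes in short steps, Python scripts to look and compute and a tool call to move; the robot and the scene stay as the last step left them, time stands still between calls to the robot, and variables do not carry over. Pictures are saved under pics/ and viewed, and the job is handed in when it is done.

Besides the shell and the picture viewer there is one more tool, called after "Emit:" as a command line: name --argument value ..., lists and objects as JSON in quotes. move_arm: Moves the arm, as the interface text tells. Its arguments: {"type":"object","properties":{"plan":{"type":"array"},"fingers":{"type":"number"},"grip_force":{"type":"number"}},"required":["plan"]}

```bash
ls; mkdir -p pics; cat > h.py <<'E'
import numpy as np, cv2, pickle
from cell import robot, cams
def snap(n,tag):
    s=cams.snapshot(n); pickle.dump(s,open(f'{n}_{tag}.pkl','wb'))
    cv2.imwrite(f'pics/{n}_{tag}.png',s['frame'][:,:,::-1]); return s
def K(s):
    f=200/np.tan(np.radians(s['fov_y']/2)); return np.array([[f,0,s['cx']],[0,f,s['cy']],[0,0,1.]])
def ray(s,uv):
    p=cv2.undistortPoints(np.array(uv,float).reshape(-1,1,2),K(s),np.array(s['dist'],float)).reshape(-1,2)
    R=np.array(s['R']);t=np.array(s['t'])
    d=np.c_[p,np.ones(len(p))]@R; return -R.T@t,d
def onplane(s,uv,z):
    c,d=ray(s,uv); return c+d*((z-c[2])/d[:,2])[:,None]
def depthpt(s,uv):
    c,d=ray(s,uv); return np.array([c+dd*s['z_map'][int(v),int(u)] for dd,(u,v) in zip(d,uv)])
def proj(s,X):
    r,_=cv2.Rodrigues(np.array(s['R'],float)); return cv2.projectPoints(np.array(X,float).reshape(-1,1,3),r,np.array(s['t'],float),K(s),np.array(s['dist'],float))[0].reshape(-1,2)
E
python3 - <<'E'
from h import *
for n in('scene','top'):
    s=snap(n,'0'); print(n,s['fov_y'],s['cx'],s['cy'],s['dist'],np.round(s['R'],3).tolist(),s['t'],-np.array(s['R']).T@s['t'])
print(robot.state())
E
```

```text
pics
scene 45.16381786287243 316.45780717421866 200.87330396892676 [-0.10728941  0.          0.          0.          0.        ] [[-0.707, 0.707, -0.012], [0.581, 0.571, -0.58], [-0.403, -0.417, -0.814]] [ 0.36632445 -0.36164822  1.86397259] [1.22085305 0.72495936 1.31275611]
top 44.48964000425588 322.65305768681634 192.24313533311306 [0.04175054 0.         0.         0.         0.        ] [[-0.007, -1.0, 0.023], [-0.998, 0.006, -0.068], [0.068, -0.024, -0.997]] [0.08387623 0.58919907 1.37876874] [0.49460538 0.11330383 1.41340785]
{'clock': 0.1, 'joint_positions': array([-6.70687821e+01,  2.75465916e+01,  9.14883139e+01,  1.81313794e-04,
        6.10257036e+01, -2.66887131e+00]), 'dq': array([ 0.01426226,  0.03317846, -0.13214121, -0.10714162, -0.03252995,
       -0.02359489]), 'joint_efforts': array([ 3.36948600e-03, -9.52248716e+01, -4.31041467e+01,  1.33065387e-04,
        5.31032594e-03, -4.27392607e-06]), 'tcp_pos': array([ 0.2807597 , -0.58587288,  0.2477447 ]), 'orientation': array([-1.79939464e+02, -2.98054363e-03,  2.55999998e+01]), 'wrist_force': array([-0.56216266,  0.21648429, -0.04759891]), 'moment': array([ 0.00934551, -0.00808939, -0.00948325]), 'grip_width': 1.0011177274839003}
```

View pics/scene_0.png

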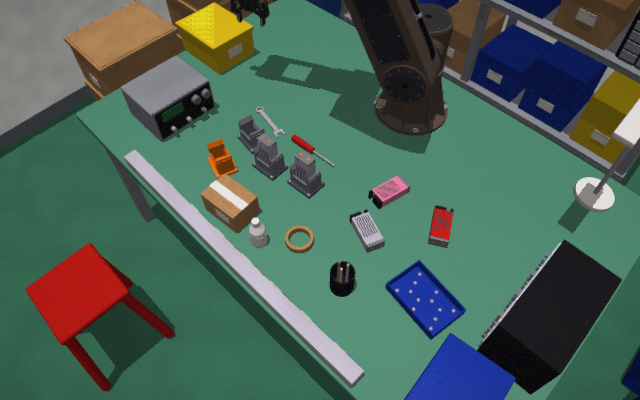

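View pics/top_0.png

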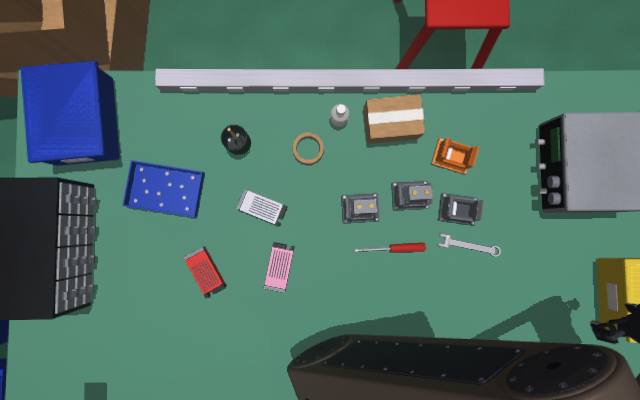

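The loose silver module is at top-view pixel (262,207), the empty grey cradle at (461,208). The two filled cradles are at (361,207) and (412,194). I'll zoom in on both.

```bash
python3 - <<'E'
import cv2,numpy as np
t=cv2.imread('pics/top_0.png'); s=cv2.imread('pics/scene_0.png')
z=lambda i,u,v,w,h,k:cv2.resize(i[v:v+h,u:u+w],None,fx=k,fy=k,interpolation=cv2.INTER_CUBIC)
a=np.hstack([z(t,225,175,75,65,5),z(t,425,175,75,65,5)])
b=np.hstack([z(s,340,200,75,55,5),z(s,225,105,75,55,5)])
cv2.imwrite('pics/zoom0.png',np.vstack([a,b]))
E
```

```text
(no output)
```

View pics/zoom0.png

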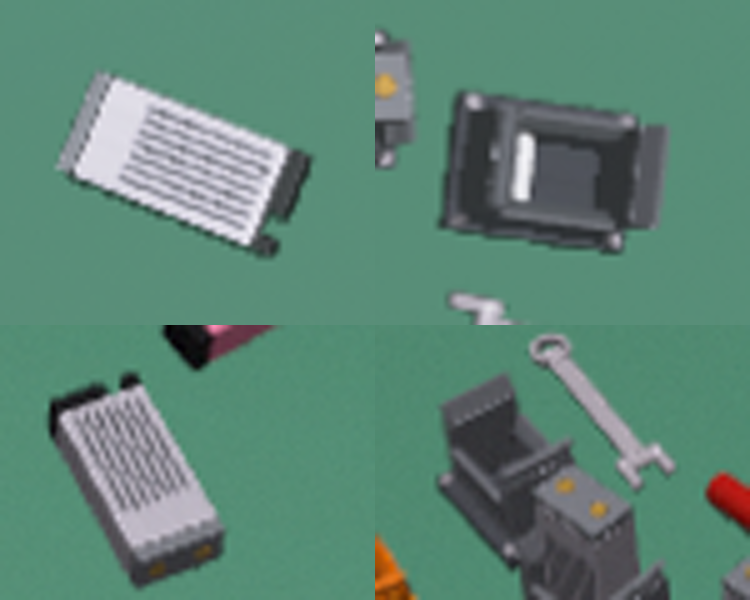

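```bash
python3 - <<'E'
from h import *
s=pickle.load(open('top_0.pkl','rb'))
f=s['frame'];hsv=cv2.cvtColor(f,cv2.COLOR_RGB2HSV)
# module: non-green in ROI
m=(~((hsv[...,0]>60)&(hsv[...,0]<95)&(hsv[...,1]>60))).astype(np.uint8)
roi=np.zeros_like(m);roi[180:235,230:300]=1;m*=roi
n,l,st,c=cv2.connectedComponentsWithStats(m);i=1+st[1:,4].argmax();print(st[i])
cn=max(cv2.findContours((l==i).astype(np.uint8),0,1)[0],key=cv2.contourArea)
print(cv2.minAreaRect(cn))
# white top face
w=((hsv[...,2]>190)&(hsv[...,1]<50)).astype(np.uint8)*roi
w=cv2.morphologyEx(w,cv2.MORPH_CLOSE,np.ones((5,5)))
cw=max(cv2.findContours(w,0,1)[0],key=cv2.contourArea)
r=cv2.minAreaRect(cw);P=onplane(s,cv2.boxPoints(r),.036);print('white',r,np.round(P,4).tolist(),[np.linalg.norm(P[k]-P[k-1]) for k in range(4)])
# depth-based
vv,uu=np.mgrid[180:235,230:300]
D=depthpt(s,np.c_[uu.ravel(),vv.ravel()])
T=D[(D[:,2]>.028)&(D[:,2]<.045)]
r=cv2.minAreaRect(T[:,:2].astype(np.float32));print('depth top',r,len(T),np.median(T[:,2]), 'bench',np.median(D[D[:,2]<.02][:,2]))
for (u0,u1,v0,v1) in [(430,490,180,232)]:
    vv,uu=np.mgrid[v0:v1,u0:u1];D=depthpt(s,np.c_[uu.ravel(),vv.ravel()])
    print('hist',np.histogram(D[:,2],bins=np.arange(-.01,.16,.01)))
    z=D[:,2]
    for a,b in((.006,.11),(.045,.062),(.08,.095)):
        T=D[(z>a)&(z<b)];print(a,b,len(T),cv2.minAreaRect(T[:,:2].astype(np.float32)),T[:,:2].min(0),T[:,:2].max(0))
w=((hsv[...,2]>170)&(hsv[...,1]<50)).astype(np.uint8);q=np.zeros_like(w);q[198:222,445:468]=1;w*=q
ys,xs=np.nonzero(w);print('key px',len(xs),xs.mean(),ys.mean(),onplane(s,[(xs.mean(),ys.mean())],.022),cv2.minAreaRect(np.c_[xs,ys].astype(np.float32)))
for nm,uv,z in[('red',(205,270),.03),('pink',(280,267),.036),('b',(361,207),.142),('c',(412,194),.142),('scrdr',(390,248),.02),('wr',(470,245),.01),('tape',(308,148),.024),('cup',(235,138),.1),('tray',(163,190),.035),('carton',(395,117),.09),('bottle',(340,114),.12)]: print(nm,np.round(onplane(s,[uv],z)[0],3))
E
```

```text
[ 236  189   51   37 1007]
((261.3620910644531, 206.84483337402344), (46.60953140258789, 22.09774398803711), 21.801410675048828)
white ((260.74139404296875, 206.89654541015625), (37.69615173339844, 20.79787826538086), 21.801406860351562) [[0.5413, 0.3143, 0.036], [0.5954, 0.293, 0.036], [0.5554, 0.1949, 0.036], [0.5013, 0.2165, 0.036]] [np.float64(0.10561534535273293), np.float64(0.05820145735017927), np.float64(0.10596572565589968), np.float64(0.05822129289653504)]
depth top ((0.5476319193840027, 0.25369584560394287), (0.12935134768486023, 0.05997522920370102), 67.55553436279297) 963 0.036243548977573425 bench 0.0002228617986275161
hist (array([ 915, 1101,  372,   70,   42,  117,  133,   48,  115,  139,   29,
          0,    0,    0,    5,   20]), array([-0.01,  0.  ,  0.01,  0.02,  0.03,  0.04,  0.05,  0.06,  0.07,
        0.08,  0.09,  0.1 ,  0.11,  0.12,  0.13,  0.14,  0.15]))
0.006 0.11 1230 ((0.550254225730896, -0.3041911721229553), (0.18917685747146606, 0.1472259759902954), 89.69982147216797) [ 0.4764062  -0.39914846] [ 0.62394723 -0.20989036]
0.045 0.062 208 ((0.5409915447235107, -0.3023756146430969), (0.08548401296138763, 0.06169174611568451), 82.26778411865234) [ 0.50742633 -0.34551799] [ 0.5724357  -0.25751029]
0.08 0.095 168 ((0.5510965585708618, -0.2771182060241699), (0.16208963096141815, 0.07029549032449722), 71.38224792480469) [ 0.50706323 -0.35609514] [ 0.60901599 -0.20989036]
key px 41 454.390243902439 208.0731707317073 [[ 0.54210979 -0.29581366  0.022     ]] ((454.5, 208.0), (12.0, 3.0), 90.0)
red [0.374 0.409 0.03 ]
pink [0.381 0.201 0.036]
b [ 0.542 -0.017  0.142]
c [ 0.575 -0.151  0.142]
scrdr [ 0.43 -0.11  0.02]
wr [ 0.437 -0.341  0.01 ]
tape [0.717 0.121 0.024]
cup [0.732 0.317 0.1  ]
tray [0.597 0.527 0.035]
carton [ 0.791 -0.118  0.09 ]
bottle [0.793 0.034 0.12 ]
```

```bash
cat > crad.py <<'E'
from h import *
def pts(s,c=(0.541,-0.31),r=.085):
    zm=s['z_map'];vv,uu=np.mgrid[0:400,0:640];uv=np.c_[uu.ravel(),vv.ravel()]
    k=zm.ravel()>0;uv=uv[k];D=depthpt(s,uv)
    k=(abs(D[:,:2]-c)<r).all(1);return uv[k],D[k]
if __name__=='__main__':
  for n in('top','scene'):
    s=pickle.load(open(n+'_0.pkl','rb'));uv,D=pts(s)
    yaw=np.radians(-7.7)
    L=(D[:,:2]-[.541,-.31])@np.array([[np.cos(yaw),-np.sin(yaw)],[np.sin(yaw),np.cos(yaw)]])
    z=D[:,2];near=(abs(L[:,0])<.05)&(abs(L[:,1])<.062)
    print(n,np.histogram(z[near],bins=np.arange(-.005,.1,.005)))
    for a,b,nm in((.005,.02,'base'),(.048,.057,'lips'),(.083,.092,'walls'),(.016,.026,'key?')):
        k=near&(z>a)&(z<b); q=L[k]
        if k.sum()<4: continue
        print(nm,k.sum(),cv2.minAreaRect(D[k,:2].astype(np.float32)))
        if nm in('lips',):
            for sg in(1,-1):
                p=q[(q[:,0]*sg>.01)&(abs(q[:,1])<.03)]
                if len(p)>3: print(nm,sg,len(p),p.mean(0),p.min(0),p.max(0),'slope',np.degrees(np.polyfit(p[:,1],p[:,0],1)[0]))
        if nm=='walls':
            for sg in(1,-1):
                p=q[q[:,1]*sg>.01]
                if len(p)>3: print(nm,sg,len(p),p.mean(0),p.min(0),p.max(0),'slope',np.degrees(np.polyfit(p[:,0],p[:,1],1)[0]))
E
python3 crad.py
```

```text
top (array([177, 188, 139, 279,  93,  42,  28,  19,  23,  48,  69,  85,  48,
        17,  31,  66,  49,  52,  67,  24]), array([-0.005,  0.   ,  0.005,  0.01 ,  0.015,  0.02 ,  0.025,  0.03 ,
        0.035,  0.04 ,  0.045,  0.05 ,  0.055,  0.06 ,  0.065,  0.07 ,
        0.075,  0.08 ,  0.085,  0.09 ,  0.095]))
base 511 ((0.5422124266624451, -0.3091641366481781), (0.12127505242824554, 0.09691613912582397), 81.7679672241211)
lips 144 ((0.5409302711486816, -0.30282703042030334), (0.08457291126251221, 0.06169174611568451), 82.26778411865234)
lips 1 51 [ 0.02592845 -0.00028201] [ 0.01977448 -0.02871264] [0.02981764 0.02463413] slope -0.03155673934503166
lips -1 51 [-0.02835542 -0.00091882] [-0.03188745 -0.02943892] [-0.02315487  0.02673469] slope 0.033892598385236346
walls 117 ((0.5397980213165283, -0.30938148498535156), (0.090365931391716, 0.0556548535823822), 82.32151794433594)
walls 1 49 [-0.00156704  0.0416039 ] [-0.02854896  0.03703133] [0.02653776 0.04564194] slope 0.13465527214442158
walls -1 68 [-0.00195141 -0.03916025] [-0.02908705 -0.044736  ] [ 0.02656981 -0.03298622] slope -1.
[... 642 characters left out ...]
.76179504394531)
lips 1 22 [ 0.02661972 -0.00493399] [ 0.01132453 -0.02927816] [0.03261014 0.02727832] slope 7.860355468250409
lips -1 21 [-0.02397875 -0.01114975] [-0.02999078 -0.02743783] [-0.01165468  0.00825015] slope -6.852671790048206
walls 49 ((0.5446891784667969, -0.30499371886253357), (0.09291811287403107, 0.051246486604213715), 82.67687225341797)
walls 1 22 [0.00288759 0.04721936] [-0.02292945  0.04335757] [0.02835152 0.05192147] slope 0.7585185535129232
walls -1 27 [-0.00154294 -0.03470198] [-0.02237248 -0.04110855] [ 0.02614295 -0.0253043 ] slope -1.8211906516824765
key? 46 ((0.5580125451087952, -0.30562129616737366), (0.0875728577375412, 0.061528537422418594), 71.47015380859375)
```

```bash
cat >> h.py <<'E'
from scipy.spatial.transform import Rotation as Ro
def Rs(o): return Ro.from_euler('xyz',o,degrees=True)
def units(p0,R0,p1,R1=None):
    d=R0.inv().apply(np.array(p1)-p0)/.03
    t=np.zeros(3) if R1 is None else (R0.inv()*R1).as_rotvec(degrees=True)/6
    return np.round(d,2),np.round(t,2)
def graspR(heading,a): # tool x ~ heading, z down, tilted -a about tool y
    return Rs([180,0,heading])*Ro.from_rotvec([0,-a,0],degrees=True)
E
python3 - <<'E'
from h import *
st=robot.state();p=st['tcp_pos'];R=Rs(st['orientation'])
A=np.array([.52,-.1,.30]);B=np.array([.597,.373,.25])
print(units(p,R,A),units(A,R,B),units(B,R,B,graspR(67.6,30)))
E
```

```text
(array([ 14.19, -11.16,  -1.73]), array([0., 0., 0.])) (array([  9.13, -13.11,   1.68]), array([0., 0., 0.])) (array([0., 0., 0.]), array([-1.84, -4.78, -6.83]))
```

Emit:
move_arm --plan '[{"translation": [0.4, -0.3, -0.1], "turn": [0, 0, 0]}, {"translation": [0.8, -0.63, -0.1], "turn": [0, 0, 0]}, {"translation": [0.8, -0.63, -0.1], "turn": [0, 0, 0]}, {"translation": [0.8, -0.63, -0.1], "turn": [0, 0, 0]}, {"translation": [0.8, -0.63, -0.1], "turn": [0, 0, 0]}, {"translation": [0.8, -0.63, -0.1], "turn": [0, 0, 0]}, {"translation": [0.8, -0.63, -0.1], "turn": [0, 0, 0]}, {"translation": [0.8, -0.63, -0.1], "turn": [0, 0, 0]}, {"translation": [0.8, -0.63, -0.1], "turn": [0, 0, 0]}, {"translation": [0.8, -0.63, -0.1], "turn": [0, 0, 0]}, {"translation": [0.8, -0.63, -0.1], "turn": [0, 0, 0]}, {"translation": [0.8, -0.63, -0.1], "turn": [0, 0, 0]}, {"translation": [0.8, -0.63, -0.1], "turn": [0, 0, 0]}, {"translation": [0.8, -0.63, -0.1], "turn": [0, 0, 0]}, {"translation": [0.8, -0.63, -0.1], "turn": [0, 0, 0]}, {"translation": [0.8, -0.63, -0.1], "turn": [0, 0, 0]}, {"translation": [0.8, -0.63, -0.1], "turn": [0, 0, 0]}, {"translation": [0.8, -0.63, -0.1], "turn": [0, 0, 0]}, {"translation": [0.4, -0.4, 0], "turn": [0, 0, 0]}]' --fingers 1 --grip_force 60

```text
clock: 2.0
tcp_pos: [0.5231, -0.0883, 0.3027]
orientation: [-180.0, -0.0, 25.7]
wrist_force: [0.0, -1.5, -0.4]
grip_width: 0.998
```

Emit:
move_arm --plan '[{"translation": [0.6, -0.87, 0.1], "turn": [0, 0, 0]}, {"translation": [0.6, -0.87, 0.1], "turn": [0, 0, 0]}, {"translation": [0.6, -0.87, 0.1], "turn": [0, 0, 0]}, {"translation": [0.6, -0.87, 0.1], "turn": [0, 0, 0]}, {"translation": [0.6, -0.87, 0.1], "turn": [0, 0, 0]}, {"translation": [0.6, -0.87, 0.1], "turn": [0, 0, 0]}, {"translation": [0.6, -0.87, 0.1], "turn": [0, 0, 0]}, {"translation": [0.6, -0.87, 0.1], "turn": [0, 0, 0]}, {"translation": [0.6, -0.87, 0.1], "turn": [0, 0, 0]}, {"translation": [0.6, -0.87, 0.1], "turn": [0, 0, 0]}, {"translation": [0.6, -0.87, 0.1], "turn": [0, 0, 0]}, {"translation": [0.6, -0.87, 0.1], "turn": [0, 0, 0]}, {"translation": [0.6, -0.87, 0.1], "turn": [0, 0, 0]}, {"translation": [0.6, -0.87, 0.1], "turn": [0, 0, 0]}, {"translation": [0.6, -0.87, 0.1], "turn": [0, 0, 0]}]'

```text
clock: 3.5
tcp_pos: [0.596, 0.3806, 0.2571]
orientation: [-180.0, 0.0, 25.6]
wrist_force: [-0.7, 0.3, -0.3]
grip_width: 0.999
```

Emit:
move_arm --plan '[{"translation": [0, 0, 0], "turn": [-0.2, -0.53, -0.76]}, {"translation": [0, 0, 0], "turn": [-0.2, -0.53, -0.76]}, {"translation": [0, 0, 0], "turn": [-0.2, -0.53, -0.76]}, {"translation": [0, 0, 0], "turn": [-0.2, -0.53, -0.76]}, {"translation": [0, 0, 0], "turn": [-0.2, -0.53, -0.76]}, {"translation": [0, 0, 0], "turn": [-0.2, -0.53, -0.76]}, {"translation": [0, 0, 0], "turn": [-0.2, -0.53, -0.76]}, {"translation": [0, 0, 0], "turn": [-0.2, -0.53, -0.76]}, {"translation": [0, 0, 0], "turn": [-0.2, -0.53, -0.76]}, {"translation": [0, 0, 0], "turn": [0, 0, 0]}, {"translation": [0, 0, 0], "turn": [0, 0, 0]}]'

```text
clock: 4.6
tcp_pos: [0.5963, 0.3795, 0.2569]
orientation: [-179.8, 29.9, 67.6]
wrist_force: [-0.8, -0.1, 0.2]
grip_width: 1.002
```

```bash
python3 - <<'E'
from h import *
st=robot.state();p=st['tcp_pos'];R=Rs(st['orientation'])
print(st['clock'],p,st['orientation'],st['joint_positions'])
R1=graspR(67.6,30);H=np.array([.5587,.2805,.026])-R1.apply([0,0,.12])
print(H,units(p,R,H,R1))
E
```

```text
4.6 [0.59631295 0.37948584 0.25686217] [-179.8367166    29.86839895   67.56578933] [ 37.19103489  47.41524881  59.00271688 -14.65357355  99.69564482
  60.55555285]
[0.58156422 0.33597276 0.12992305] (array([0.78, 0.11, 4.43]), array([-0.03, -0.02, -0.  ]))
```

Emit:
move_arm --plan '[{"translation": [0.13, 0.02, 0.74], "turn": [0, 0, 0]}, {"translation": [0.13, 0.02, 0.74], "turn": [0, 0, 0]}, {"translation": [0.13, 0.02, 0.74], "turn": [0, 0, 0]}, {"translation": [0.13, 0.02, 0.74], "turn": [0, 0, 0]}, {"translation": [0.13, 0.02, 0.74], "turn": [0, 0, 0]}, {"translation": [0.13, 0.02, 0.74], "turn": [0, 0, 0]}, {"translation": [0, 0, 0], "turn": [0, 0, 0]}]'

```text
clock: 5.3
tcp_pos: [0.581, 0.3332, 0.1284]
orientation: [-179.7, 30.0, 67.5]
wrist_force: [-1.0, -0.6, -0.1]
grip_width: 1.0
```

```bash
python3 - <<'E'
from h import *
st=robot.state();p=st['tcp_pos'];R=Rs(st['orientation'])
R1=graspR(67.6,30);H=np.array([.5587,.2805,.026])
print(p,st['orientation'],units(p,R,H,R1)); snap('top','1')
E
python3 -c "
import cv2
t=cv2.imread('pics/top_1.png');cv2.imwrite('pics/z1.png',cv2.resize(t[130:290,180:340],None,fx=3.7,fy=3.7,interpolation=2))"
```

```text
[0.58095261 0.33316446 0.12843995] [-179.71244784   30.03151698   67.52240928] (array([0.06, 0.01, 3.91]), array([-0.05,  0.01, -0.01]))
```

View pics/z1.png

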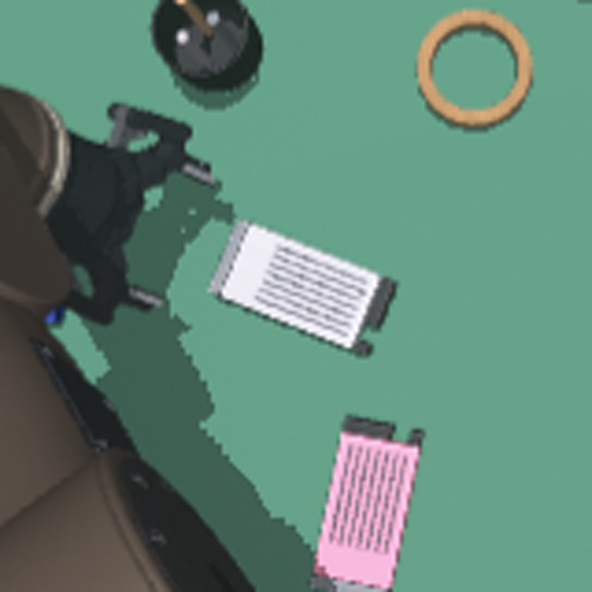

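The open jaws straddle the module's axis: pads at zoom (200,172) and (147,297), module end at (230,257). The approach is clear, so I'm going in.

Emit:
move_arm --plan '[{"translation": [0.01, 0, 0.65], "turn": [0, 0, 0]}, {"translation": [0.01, 0, 0.65], "turn": [0, 0, 0]}, {"translation": [0.01, 0, 0.65], "turn": [0, 0, 0]}, {"translation": [0.01, 0, 0.65], "turn": [0, 0, 0]}, {"translation": [0.01, 0, 0.5], "turn": [0, 0, 0]}, {"translation": [0.01, 0, 0.4], "turn": [0, 0, 0]}, {"translation": [0, 0, 0.4], "turn": [0, 0, 0]}, {"translation": [0, 0, 0], "turn": [0, 0, 0]}, {"translation": [0, 0, 0], "turn": [0, 0, 0]}]'

```text
clock: 6.25
tcp_pos: [0.5606, 0.2828, 0.0282]
orientation: [-179.8, 29.9, 67.7]
wrist_force: [-0.0, 1.4, -0.9]
grip_width: 1.0
```

Emit:
move_arm --plan '[{"translation": [0, 0, 0], "turn": [0, 0, 0]}, {"translation": [0, 0, 0], "turn": [0, 0, 0]}, {"translation": [0, 0, 0], "turn": [0, 0, 0]}, {"translation": [0, 0, 0], "turn": [0, 0, 0]}, {"translation": [0, 0, 0], "turn": [0, 0, 0]}, {"translation": [0, 0, 0], "turn": [0, 0, 0]}, {"translation": [0, 0, 0], "turn": [0, 0, 0]}, {"translation": [0, 0, 0], "turn": [0, 0, 0]}, {"translation": [0, 0, 0], "turn": [0, 0, 0]}, {"translation": [0, 0, 0], "turn": [0, 0, 0]}]' --fingers -1 --grip_force 60

```text
clock: 7.25
tcp_pos: [0.5609, 0.2832, 0.0287]
orientation: [-179.9, 29.8, 67.7]
wrist_force: [1.0, 3.6, 5.8]
grip_width: 0.689
```

```bash
python3 - <<'E'
from h import *
st=robot.state();print(st)
E
```

```text
{'clock': 7.25, 'joint_positions': array([ 33.10928486,  53.33013305,  81.68506799, -17.22735327,
        71.17250637,  64.89176875]), 'dq': array([-0.02566129,  0.07811636, -0.08978533, -0.01711778, -0.0413303 ,
       -0.00471395]), 'joint_efforts': array([-1.07547976e+00, -1.16218493e+02, -2.79933107e+01, -1.86640877e+00,
        3.81454781e+00,  2.08051829e-02]), 'tcp_pos': array([0.56087444, 0.2832301 , 0.02866205]), 'orientation': array([-179.86626635,   29.84925816,   67.65530274]), 'wrist_force': array([1.03190215, 3.56125295, 5.81290223]), 'moment': array([ 0.16777181,  0.02602878, -0.07742473]), 'grip_width': 0.6887142203739819}
```

Emit:
move_arm --plan '[{"translation": [-0.1, 0, -0.17], "turn": [0, 0, 0]}, {"translation": [-0.2, 0, -0.35], "turn": [0, 0, 0]}, {"translation": [-0.4, 0, -0.7], "turn": [0, 0, 0]}, {"translation": [-0.4, 0, -0.7], "turn": [0, 0, 0]}, {"translation": [-0.4, 0, -0.7], "turn": [0, 0, 0]}, {"translation": [-0.4, 0, -0.7], "turn": [0, 0, 0]}, {"translation": [-0.4, 0, -0.7], "turn": [0, 0, 0]}, {"translation": [-0.4, 0, -0.7], "turn": [0, 0, 0]}, {"translation": [-0.4, 0, -0.7], "turn": [0, 0, 0]}, {"translation": [-0.4, 0, -0.7], "turn": [0, 0, 0]}, {"translation": [0, 0, 0], "turn": [0, 0, 0]}]'

```text
clock: 8.35
tcp_pos: [0.5622, 0.2835, 0.2434]
orientation: [180.0, 29.7, 67.6]
wrist_force: [0.9, 1.0, -1.7]
grip_width: 0.689
```

```bash
python3 - <<'E'
from h import *
st=robot.state();print(st['joint_positions'],st['wrist_force'],st['grip_width'],st['tcp_pos'])
E
```

```text
[ 33.07415672  40.03522422  75.77299727 -16.29543559  89.35987907
  59.35423173] [ 0.88185809  1.04845137 -1.74456199] 0.6889837847937702 [0.56222906 0.28354739 0.24336935]
```

Emit:
move_arm --plan '[{"translation": [0, 0, 0], "turn": [0, 0.5, 0]}, {"translation": [0, 0, 0], "turn": [0, 0.7, 0]}, {"translation": [0, 0, 0], "turn": [0, 0.8, 0]}, {"translation": [0, 0, 0], "turn": [0, 0.8, 0]}, {"translation": [0, 0, 0], "turn": [0, 0.8, 0]}, {"translation": [0, 0, 0], "turn": [0, 0.8, 0]}, {"translation": [0, 0, 0], "turn": [0, 0.8, 0]}, {"translation": [0, 0, 0], "turn": [0, 0.8, 0]}, {"translation": [0, 0, 0], "turn": [0, 0.8, 0]}, {"translation": [0, 0, 0], "turn": [0, 0.7, 0]}, {"translation": [0, 0, 0], "turn": [0, 0, 0]}]'

```text
clock: 9.45
tcp_pos: [0.5597, 0.2812, 0.2386]
orientation: [-179.7, -15.1, 67.4]
wrist_force: [-1.2, -0.7, -3.5]
grip_width: 0.685
```

```bash
python3 - <<'E'
from h import *
st=robot.state();print(st['joint_positions'],st['wrist_force'],st['grip_width'],st['tcp_pos'])
R=Rs(st['orientation']);print(R.as_matrix().round(3))
E
```

```text
[ 17.29579328  21.81670143 104.66779643  16.59291966  45.15235304
  28.98919779] [-1.20145953 -0.68831532 -3.49113295] 0.6849598056555832 [0.55971737 0.28123769 0.23855992]
[[ 0.371  0.924  0.095]
 [ 0.891 -0.383  0.242]
 [ 0.26  -0.005 -0.966]]
```

Emit:
move_arm --plan '[{"translation": [0, 0, 0], "turn": [0, 0.5, 0]}, {"translation": [0, 0, 0], "turn": [0, 0.7, 0]}, {"translation": [0, 0, 0], "turn": [0, 0.8, 0]}, {"translation": [0, 0, 0], "turn": [0, 0.8, 0]}, {"translation": [0, 0, 0], "turn": [0, 0.8, 0]}, {"translation": [0, 0, 0], "turn": [0, 0.8, 0]}, {"translation": [0, 0, 0], "turn": [0, 0.8, 0]}, {"translation": [0, 0, 0], "turn": [0, 0.8, 0]}, {"translation": [0, 0, 0], "turn": [0, 0.8, 0]}, {"translation": [0, 0, 0], "turn": [0, 0.7, 0]}, {"translation": [0, 0, 0], "turn": [0, 0, 0]}, {"translation": [0, 0, 0], "turn": [0, 0, 0]}, {"translation": [0, 0, 0], "turn": [0, 0, 0]}]'

```text
clock: 10.75
tcp_pos: [0.5612, 0.2836, 0.2397]
orientation: [-179.7, -60.0, 67.4]
wrist_force: [-0.1, 0.8, -3.0]
grip_width: 0.691
```

```bash
python3 - <<'E'
from h import *
st=robot.state();print(st['joint_positions'],st['wrist_force'],st['grip_width'],st['tcp_pos'])
R=Rs(st['orientation']);print(R.as_matrix().round(3))
t=snap('top','2')['frame'];s=snap('scene','2')['frame']
z=lambda i,u,v:cv2.resize(i[v:v+150,u:u+100],None,fx=4,fy=4,interpolation=2)
cv2.imwrite('pics/z2.png',np.hstack([z(t,215,120),z(s,320,140)])[:,:,::-1])
E
```

```text
[ -4.00070494  29.50882095 126.65992441  93.18920881  55.46705254
 -62.05137237] [-0.13486497  0.79023798 -2.96817001] 0.6905777876060911 [0.56117483 0.28358802 0.2397055 ]
[[ 0.192  0.925  0.328]
 [ 0.462 -0.38   0.802]
 [ 0.866 -0.003 -0.5  ]]
```

View pics/z2.png

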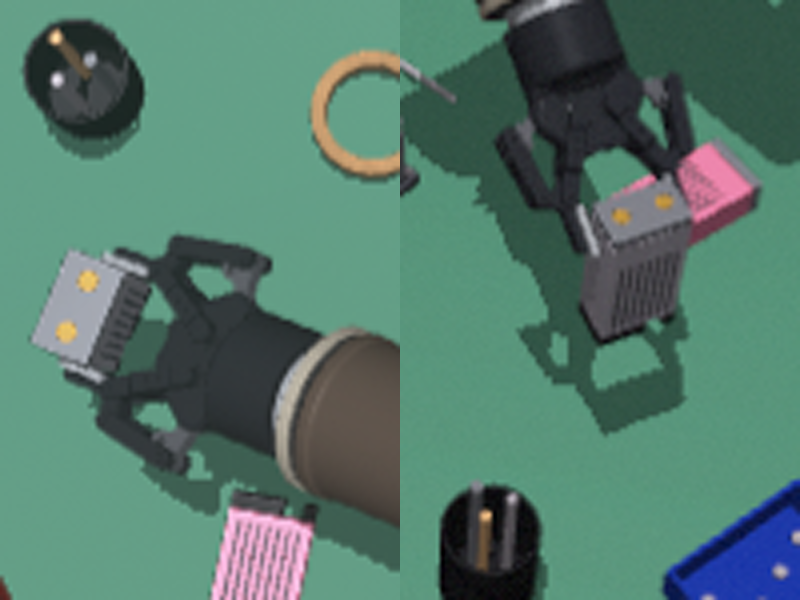

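The module is held with its contact end up (top view zoom (78,305)) and its foot end down. I'll check the tilt by fitting a plane to the top face, then lower it.

```bash
python3 - <<'E'
from h import *
s=pickle.load(open('top_2.pkl','rb'))
zm=s['z_map'];vv,uu=np.mgrid[175:225,215:260];uv=np.c_[uu.ravel(),vv.ravel()];D=depthpt(s,uv)
print(np.histogram(D[:,2],bins=np.arange(-.01,.32,.02)))
T=D[(D[:,2]>.262)&(D[:,2]<.285)&(D[:,1]>.27)];c=T.mean(0);u,S,v=np.linalg.svd(T-c);n=v[2]*np.sign(v[2][2]);print(len(T),c,'n',n,cv2.minAreaRect(T[:,:2].astype(np.float32)))
s=pickle.load(open('scene_2.pkl','rb'))
vv,uu=np.mgrid[180:230,360:400];uv=np.c_[uu.ravel(),vv.ravel()];D=depthpt(s,uv)
T=D[(D[:,2]>.262)&(D[:,2]<.285)&(D[:,1]>.27)];c=T.mean(0);u,S,v=np.linalg.svd(T-c);n=v[2]*np.sign(v[2][2]);print(len(T),c,'n',n,cv2.minAreaRect(T[:,:2].astype(np.float32)))
E
```

```text
(array([1188,    1,    0,    0,    0,    0,    0,    3,   20,   31,   29,
         30,   74,  250,  577,   32]), array([-0.01,  0.01,  0.03,  0.05,  0.07,  0.09,  0.11,  0.13,  0.15,
        0.17,  0.19,  0.21,  0.23,  0.25,  0.27,  0.29,  0.31]))
438 [0.55826689 0.29084553 0.27324141] n [-0.06021398 -0.08445372  0.99460638] ((0.5485750436782837, 0.29400837421417236), (0.04588285833597183, 0.09754715114831924), 89.78143310546875)
317 [0.56620167 0.29589967 0.27355017] n [-0.00731997  0.02985542  0.99952742] ((0.5561552047729492, 0.2908167243003845), (0.05487017333507538, 0.07792039215564728), 68.36260223388672)
```

```bash
python3 - <<'E'
from h import *
def fit(n,poly,off):
    s=pickle.load(open(n+'.pkl','rb'));m=np.zeros((400,640),np.uint8)
    P=np.array(poly)/4+off;cv2.fillPoly(m,[P.round().astype(int)],1);m=cv2.erode(m,np.ones((3,3)))
    v,u=np.nonzero(m);D=depthpt(s,np.c_[u,v]);k=abs(D[:,2]-np.median(D[:,2]))<.012;D=D[k]
    A=np.c_[D[:,:2]-D[:,:2].mean(0),np.ones(len(D))];c=np.linalg.lstsq(A,D[:,2],rcond=None)[0]
    print(n,len(D),'slope deg',np.degrees(c[:2]),'z',c[2],'noise',np.std(D[:,2]-A@c)); return onplane(s,P,c[2])
P=fit('top_2',[(75,250),(130,265),(90,370),(32,340)],np.array([215,120]));print(P.mean(0))
P=fit('scene_2',[(595,208),(672,180),(690,215),(612,250)],np.array([320-100,140]));print(P.mean(0))
E
```

```text
top_2 330 slope deg [1.58092208 2.49071948] z 0.2737051050421075 noise 0.002575142956137819
[0.56349464 0.28882632 0.27370511]
scene_2 160 slope deg [0.76854675 0.45122483] z 0.27523455546175196 noise 0.001903408438672144
[0.56889257 0.29840231 0.27523456]
```

Emit:
move_arm --plan '[{"translation": [-0.3, 0, 0.17], "turn": [0, 0, 0]}, {"translation": [-0.52, 0, 0.3], "turn": [0, 0, 0]}, {"translation": [-0.52, 0, 0.3], "turn": [0, 0, 0]}, {"translation": [-0.52, 0, 0.3], "turn": [0, 0, 0]}, {"translation": [-0.52, 0, 0.3], "turn": [0, 0, 0]}, {"translation": [-0.52, 0, 0.3], "turn": [0, 0, 0]}, {"translation": [-0.52, 0, 0.3], "turn": [0, 0, 0]}, {"translation": [-0.3, 0, 0.17], "turn": [0, 0, 0]}, {"translation": [0, 0, 0], "turn": [0, 0, 0]}, {"translation": [0, 0, 0], "turn": [0, 0, 0]}]'

```text
clock: 11.85
tcp_pos: [0.5609, 0.2833, 0.1112]
orientation: [-179.7, -60.1, 67.3]
wrist_force: [-0.1, -1.0, -3.3]
grip_width: 0.694
```

```bash
python3 - <<'E'
from h import *
st=robot.state();print(st['joint_positions'],st['wrist_force'],st['grip_width'],st['tcp_pos'],st['orientation'])
t=snap('top','3')['frame'];s=snap('scene','3')['frame']
z=lambda i,u,v:cv2.resize(i[v:v+110,u:u+75],None,fx=5,fy=5,interpolation=2)
cv2.imwrite('pics/z3.png',np.hstack([z(t,225,150),z(s,330,160)])[:,:,::-1])
E
```

```text
[ -4.06167431  45.80469327 128.05762895 104.74016704  58.34785784
 -82.95967093] [-0.10390633 -0.96426592 -3.32397954] 0.6938144308622501 [0.56087032 0.28328631 0.11116299] [-179.67043239  -60.09232591   67.3086769 ]
```

View pics/z3.png

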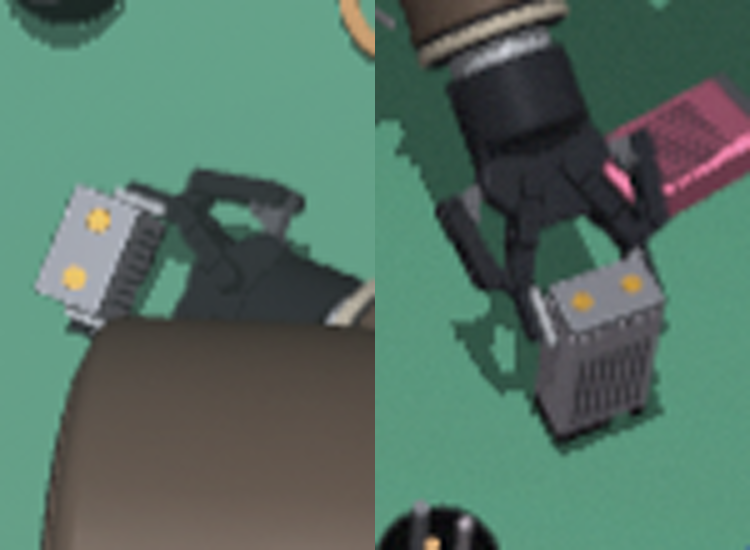

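Emit:
move_arm --plan '[{"translation": [-0.09, 0, 0.05], "turn": [0, 0, 0]}, {"translation": [-0.09, 0, 0.05], "turn": [0, 0, 0]}, {"translation": [-0.09, 0, 0.05], "turn": [0, 0, 0]}, {"translation": [-0.04, 0, 0.02], "turn": [0, 0, 0]}, {"translation": [0, 0, 0], "turn": [0, 0, 0]}, {"translation": [0, 0, 0], "turn": [0, 0, 0]}]'

```text
clock: 12.55
tcp_pos: [0.5606, 0.2829, 0.0999]
orientation: [-179.6, -60.1, 67.3]
wrist_force: [1.0, 0.1, -3.8]
grip_width: 0.693
```

Emit:
move_arm --plan '[{"translation": [-0.04, 0, 0.02], "turn": [0, 0, 0]}, {"translation": [-0.03, 0, 0.02], "turn": [0, 0, 0]}, {"translation": [0, 0, 0], "turn": [0, 0, 0]}, {"translation": [0, 0, 0], "turn": [0, 0, 0]}]'

```text
clock: 12.95
tcp_pos: [0.5606, 0.2828, 0.0976]
orientation: [-179.7, -60.1, 67.3]
wrist_force: [-0.2, 0.3, -2.9]
grip_width: 0.687
```

Emit:
move_arm --plan '[{"translation": [-0.03, 0, 0.02], "turn": [0, 0, 0]}, {"translation": [-0.03, 0, 0.02], "turn": [0, 0, 0]}, {"translation": [0, 0, 0], "turn": [0, 0, 0]}, {"translation": [0, 0, 0], "turn": [0, 0, 0]}]'

```text
clock: 13.35
tcp_pos: [0.5608, 0.2832, 0.0959]
orientation: [-179.7, -60.1, 67.3]
wrist_force: [-1.6, 1.8, 3.9]
grip_width: 0.684
```

Emit:
move_arm --plan '[{"translation": [-0.03, 0, 0.02], "turn": [0, 0, 0]}, {"translation": [0, 0, 0], "turn": [0, 0, 0]}, {"translation": [0, 0, 0], "turn": [0, 0, 0]}]'

```text
clock: 13.65
tcp_pos: [0.5609, 0.2834, 0.0959]
orientation: [-179.8, -60.3, 67.4]
wrist_force: [-5.5, -4.2, 18.9]
grip_width: 0.691
```

```bash
python3 - <<'E'
from h import *
st=robot.state();print(st['wrist_force'],st['moment'],st['tcp_pos'],st['orientation'])
def fit(n,s):
    f=s['frame'];hsv=cv2.cvtColor(f,cv2.COLOR_RGB2HSV)
    vv,uu=np.mgrid[0:400,0:640];uv=np.c_[uu.ravel(),vv.ravel()];D=depthpt(s,uv)
    k=(np.linalg.norm(D[:,:2]-[.568,.295],axis=1)<.045)&(abs(D[:,2]-.131)<.012)&(hsv[...,2].ravel()>95)
    m=k.reshape(400,640).astype(np.uint8);m=cv2.erode(cv2.morphologyEx(m,cv2.MORPH_CLOSE,np.ones((3,3))),np.ones((3,3)))
    D=D[(m.ravel()>0)&k];A=np.c_[D[:,:2]-D[:,:2].mean(0),np.ones(len(D))];c=np.linalg.lstsq(A,D[:,2],rcond=None)[0]
    print(n,len(D),np.degrees(c[:2]),c[2],D.mean(0),cv2.minAreaRect(D[:,:2].astype(np.float32)))
for n in('top','scene'): fit(n,snap(n,'4'))
E
```

```text
[-5.52137693 -4.16075523 18.86158006] [ 1.48775255 -0.28268664  0.40911148] [0.56090958 0.2834372  0.09593278] [-179.76290968  -60.25793311   67.38020561]
top 214 [-0.0704509  -0.67244868] 0.13052768359127792 [0.56429145 0.29258218 0.13052768] ((0.563159704208374, 0.29226332902908325), (0.02904425747692585, 0.05270738899707794), 67.52654266357422)
scene 150 [1.94387458 3.11363377] 0.1309051501207015 [0.56674197 0.29498955 0.13090515] ((0.5674840807914734, 0.29409390687942505), (0.03077266551554203, 0.054769571870565414), 66.46351623535156)
```

Emit:
move_arm --plan '[{"translation": [0.03, 0, -0.02], "turn": [0, 0, 0]}, {"translation": [0, 0, 0], "turn": [0, 0, 0]}, {"translation": [0, 0, 0], "turn": [0, 0, 0]}]'

```text
clock: 14.05
tcp_pos: [0.5608, 0.2831, 0.0959]
orientation: [-179.7, -60.1, 67.3]
wrist_force: [-0.9, -1.8, 8.2]
grip_width: 0.688
```

Emit:
move_arm --plan '[{"translation": [0, 0, 0], "turn": [0, 0, 0]}, {"translation": [0, 0, 0], "turn": [0, 0, 0]}, {"translation": [0, 0, 0], "turn": [0, 0, 0]}, {"translation": [0, 0, 0], "turn": [0, 0, 0]}, {"translation": [0, 0, 0], "turn": [0, 0, 0]}, {"translation": [0, 0, 0], "turn": [0, 0, 0]}, {"translation": [0, 0, 0], "turn": [0, 0, 0]}]' --fingers 1

```text
clock: 14.75
tcp_pos: [0.5607, 0.283, 0.0954]
orientation: [-179.7, -60.1, 67.3]
wrist_force: [0.0, 0.2, 0.1]
grip_width: 1.001
```

```bash
python3 - <<'E'
from h import *
t=snap('top','5')['frame'];s=snap('scene','5')['frame']
z=lambda i,u,v:cv2.resize(i[v:v+110,u:u+75],None,fx=5,fy=5,interpolation=2)
cv2.imwrite('pics/z5.png',np.hstack([z(t,225,150),z(s,330,160)])[:,:,::-1])
E
```

```text
(no output)
```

View pics/z5.png

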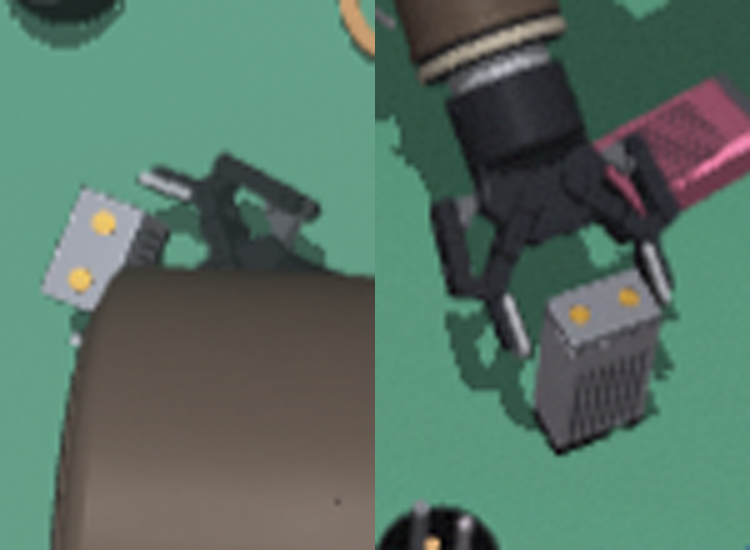

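The module stands free at scene zoom (600,370), with both fingers clear of it. I'm backing out along the tool axis.

Emit:
move_arm --plan '[{"translation": [0, 0, -0.3], "turn": [0, 0, 0]}, {"translation": [0, 0, -0.5], "turn": [0, 0, 0]}, {"translation": [0, 0, -0.5], "turn": [0, 0, 0]}, {"translation": [0, 0, -0.7], "turn": [0, 0, 0]}, {"translation": [0, 0, -0.8], "turn": [0, 0, 0]}, {"translation": [0, 0, -0.8], "turn": [0, 0, 0]}, {"translation": [0, 0, -0.6], "turn": [0, 0, 0]}, {"translation": [0, 0, 0], "turn": [0, 0, 0]}]'

```text
clock: 15.65
tcp_pos: [0.5193, 0.1801, 0.1594]
orientation: [-179.8, -60.1, 67.3]
wrist_force: [1.6, 0.5, 0.7]
grip_width: 0.999
```

```bash
python3 - <<'E'
from h import *
st=robot.state();print(st['tcp_pos'],st['joint_positions'])
p=st['tcp_pos'];R=Rs(st['orientation'])
R1=graspR(67.4,0)
print(units(p,R,p,R1), R.inv().apply([0,0,1]))
E
```

```text
[0.51926061 0.18010998 0.15939783] [-18.69475108  39.11802256 131.914964    88.61748083  59.88842779
 -79.54190422]
(array([0., 0., 0.]), array([ -0.02, -10.01,  -0.  ])) [ 0.86671169 -0.00152729 -0.49880709]
```

Emit:
move_arm --plan '[{"translation": [0.4, 0, -0.23], "turn": [0, 0, 0]}, {"translation": [0.72, 0, -0.42], "turn": [0, 0, 0]}, {"translation": [0.72, 0, -0.42], "turn": [0, 0, 0]}, {"translation": [0.72, 0, -0.42], "turn": [0, 0, 0]}, {"translation": [0.72, 0, -0.42], "turn": [0, 0, 0]}, {"translation": [0.72, 0, -0.42], "turn": [0, 0, 0]}, {"translation": [0.4, 0, -0.23], "turn": [0, 0, 0]}]'

```text
clock: 16.35
tcp_pos: [0.5194, 0.1816, 0.3127]
orientation: [-179.8, -60.1, 67.5]
wrist_force: [0.8, -0.4, 0.6]
grip_width: 0.999
```

Emit:
move_arm --plan '[{"translation": [0, 0, 0], "turn": [0, -0.6, 0]}, {"translation": [0, 0, 0], "turn": [0, -0.8, 0]}, {"translation": [0, 0, 0], "turn": [0, -0.8, 0]}, {"translation": [0, 0, 0], "turn": [0, -0.8, 0]}, {"translation": [0, 0, 0], "turn": [0, -0.8, 0]}, {"translation": [0, 0, 0], "turn": [0, -0.8, 0]}, {"translation": [0, 0, 0], "turn": [0, -0.8, 0]}, {"translation": [0, 0, 0], "turn": [0, -0.8, 0]}, {"translation": [0, 0, 0], "turn": [0, -0.8, 0]}, {"translation": [0, 0, 0], "turn": [0, -0.8, 0]}, {"translation": [0, 0, 0], "turn": [0, -0.8, 0]}, {"translation": [0, 0, 0], "turn": [0, -0.8, 0]}, {"translation": [0, 0, 0], "turn": [0, -0.6, 0]}, {"translation": [0, 0, 0], "turn": [0, 0, 0]}]'

```text
clock: 17.75
tcp_pos: [0.5192, 0.1828, 0.3104]
orientation: [-179.8, 0.0, 67.7]
wrist_force: [0.7, 0.4, 0.3]
grip_width: 1.004
```

Emit:
move_arm --plan '[{"translation": [0, 0, 0], "turn": [0, 0, -0.7]}, {"translation": [0, 0, 0], "turn": [0, 0, -1]}, {"translation": [0, 0, 0], "turn": [0, 0, -1]}, {"translation": [0, 0, 0], "turn": [0, 0, -1]}, {"translation": [0, 0, 0], "turn": [0, 0, -1]}, {"translation": [0, 0, 0], "turn": [0, 0, -1]}, {"translation": [0, 0, 0], "turn": [0, 0, -1]}, {"translation": [0, 0, 0], "turn": [0, 0, -1]}, {"translation": [0, 0, 0], "turn": [0, 0, -1]}, {"translation": [0, 0, 0], "turn": [0, 0, -1]}, {"translation": [0, 0, 0], "turn": [0, 0, -1]}, {"translation": [0, 0, 0], "turn": [0, 0, -1]}, {"translation": [0, 0, 0], "turn": [0, 0, -1]}, {"translation": [0, 0, 0], "turn": [0, 0, -1]}, {"translation": [0, 0, 0], "turn": [0, 0, -1]}, {"translation": [0, 0, 0], "turn": [0, 0, -0.3]}, {"translation": [0, 0, 0], "turn": [0, 0, 0]}]'

```text
clock: 19.45
tcp_pos: [0.5188, 0.1811, 0.3107]
orientation: [179.8, -0.2, 157.6]
wrist_force: [0.7, -0.3, -0.4]
grip_width: 1.001
```

```bash
cat > fit.py <<'E'
from h import *
def fit(n,s,c0,zt,rad=.045,vmin=95,out=True):
    f=s['frame'];hsv=cv2.cvtColor(f,cv2.COLOR_RGB2HSV)
    vv,uu=np.mgrid[0:400,0:640];uv=np.c_[uu.ravel(),vv.ravel()];D=depthpt(s,uv)
    k=(np.linalg.norm(D[:,:2]-c0,axis=1)<rad)&(abs(D[:,2]-zt)<.009)
    m=k.reshape(400,640).astype(np.uint8);m=cv2.morphologyEx(m,cv2.MORPH_OPEN,np.ones((3,3)))
    k=m.ravel()>0
    cn=max(cv2.findContours(m,0,1)[0],key=cv2.contourArea)
    P=onplane(s,cn.reshape(-1,2).astype(float),zt);r=cv2.minAreaRect(P[:,:2].astype(np.float32))
    D=D[k];A=np.c_[D[:,:2]-D[:,:2].mean(0),np.ones(len(D))];c=np.linalg.lstsq(A,D[:,2],rcond=None)[0]
    print(n,len(D),'slope',np.degrees(c[:2]).round(1),'z',c[2].round(4),'mean',D.mean(0).round(4),'rect',r); return m
E
python3 - <<'E'
from fit import *
st=robot.state();print(st['tcp_pos'],st['orientation'],st['joint_positions'])
for n in('top','scene'): fit(n,snap(n,'6'),[.567,.294],.130)
E
```

```text
[0.51879902 0.18106513 0.31068076] [179.83096941  -0.22654038 157.60473608] [ 15.90184574  15.98701308 100.27742414   0.30429553  63.80891827
 -51.83703698]Traceback (most recent call last):
  File "<stdin>", line 3, in <module>
  File "fit.py", line 8, in fit
    cn=max(cv2.findContours(m,0,1)[0],key=cv2.contourArea)
ValueError: max() iterable argument is empty
```

View pics/top_6.png

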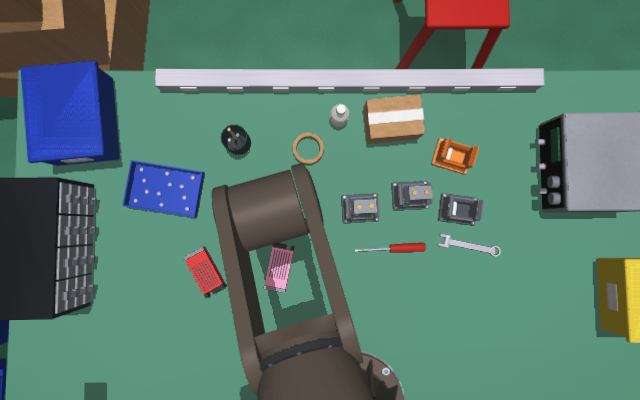

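The arm hides the module in the top view, so I'll use the scene camera.

```bash
python3 - <<'E'
from fit import *
s=snap('scene','6')
cv2.imwrite('pics/z6.png',cv2.resize(s['frame'][150:280,310:460],None,fx=4,fy=4,interpolation=2)[:,:,::-1])
m=fit('scene',s,[.567,.294],.130)
E
```

```text
scene 239 slope [ 0.1 -0.5] z 0.1306 mean [0.5668 0.2948 0.1306] rect ((0.5666863918304443, 0.2940536439418793), (0.039364349097013474, 0.06335976719856262), 65.4514389038086)
```

View pics/z6.png

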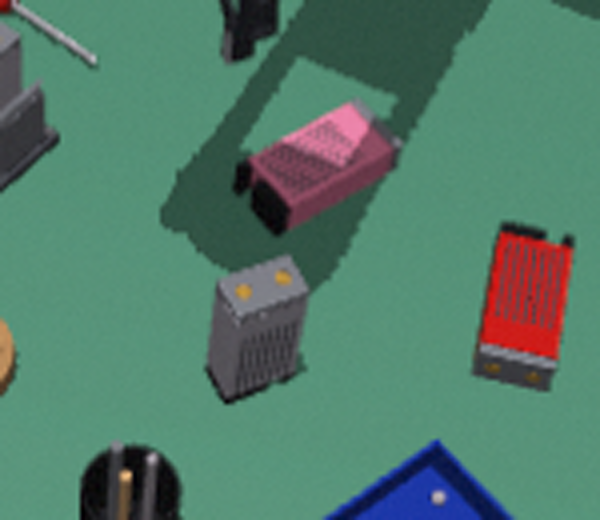

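```bash
python3 - <<'E'
from h import *
st=robot.state();p=st['tcp_pos'];R=Rs(st['orientation'])
print(units(p,R,[.565,.293,.20],Rs([180,0,157.4])))
E
```

```text
(array([-0.  ,  4.03,  3.7 ]), array([ 0.02, -0.03,  0.02]))
```

Emit:
move_arm --plan '[{"translation": [0, 0.3, 0.3], "turn": [0, 0, 0]}, {"translation": [0, 0.63, 0.57], "turn": [0.02, -0.03, 0.02]}, {"translation": [0, 0.63, 0.57], "turn": [0, 0, 0]}, {"translation": [0, 0.63, 0.57], "turn": [0, 0, 0]}, {"translation": [0, 0.63, 0.57], "turn": [0, 0, 0]}, {"translation": [0, 0.63, 0.57], "turn": [0, 0, 0]}, {"translation": [0, 0.6, 0.55], "turn": [0, 0, 0]}, {"translation": [0, 0, 0], "turn": [0, 0, 0]}, {"translation": [0, 0, 0], "turn": [0, 0, 0]}]'

```text
clock: 20.45
tcp_pos: [0.5653, 0.2937, 0.199]
orientation: [-179.9, -0.1, 157.5]
wrist_force: [0.6, -0.4, 0.5]
grip_width: 1.001
```

```bash
python3 - <<'E'
from h import *
st=robot.state();p=st['tcp_pos'];R=Rs(st['orientation'])
print(units(p,R,[.565,.293,.106],Rs([180,0,157.4])),st['orientation'])
s=snap('scene','7')
cv2.imwrite('pics/z7.png',cv2.resize(s['frame'][150:280,310:460],None,fx=4,fy=4,interpolation=2)[:,:,::-1])
E
```

```text
(array([-0.  , -0.02,  3.1 ]), array([-0.02, -0.01,  0.01])) [-1.79903525e+02 -5.40954681e-02  1.57471410e+02]
```

View pics/z7.png

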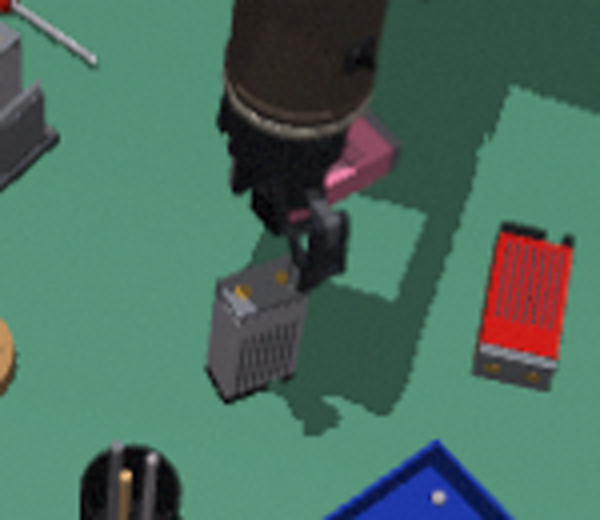

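```bash
python3 - <<'E'
from h import *
s=pickle.load(open('scene_7.pkl','rb'))
st=robot.state();p=st['tcp_pos'];R=Rs(st['orientation'])
for y in(-.0425,.0425):
  for z in(.0,.017): print(y,z,((proj(s,p+R.apply([0,y,z]))[0])-[310,150])*4)
print('module top centre',(proj(s,[.566,.2935,.13])[0]-[310,150])*4)
E
```

```text
-0.0425 0.0 [243.05658359 184.83124594]
-0.0425 0.017 [241.17872709 198.64993394]
0.0425 0.0 [297.28675361 276.40553919]
0.0425 0.017 [294.77110297 289.73580812]
module top centre [260.81484788 284.48102835]
```

The +y finger at zoom (296,285) is where it should be. The bright patch on the module top at (238,298) is sunlight beside the gripper's shadow. Descending.

Emit:
move_arm --plan '[{"translation": [0, 0, 0.4], "turn": [0, 0, 0]}, {"translation": [0, -0.02, 0.4], "turn": [0, 0, 0]}, {"translation": [0, 0, 0.4], "turn": [0, 0, 0]}, {"translation": [0, 0, 0.4], "turn": [0, 0, 0]}, {"translation": [0, 0, 0.4], "turn": [0, 0, 0]}, {"translation": [0, 0, 0.4], "turn": [0, 0, 0]}, {"translation": [0, 0, 0.4], "turn": [0, 0, 0]}, {"translation": [0, 0, 0.3], "turn": [0, 0, 0]}, {"translation": [0, 0, 0], "turn": [0, 0, 0]}, {"translation": [0, 0, 0], "turn": [0, 0, 0]}]'

```text
clock: 21.5
tcp_pos: [0.5656, 0.2928, 0.1069]
orientation: [-180.0, 0.0, 157.5]
wrist_force: [-0.1, -0.0, 0.0]
grip_width: 1.004
```

Emit:
move_arm --plan '[{"translation": [0, 0, 0], "turn": [0, 0, 0]}, {"translation": [0, 0, 0], "turn": [0, 0, 0]}, {"translation": [0, 0, 0], "turn": [0, 0, 0]}, {"translation": [0, 0, 0], "turn": [0, 0, 0]}, {"translation": [0, 0, 0], "turn": [0, 0, 0]}, {"translation": [0, 0, 0], "turn": [0, 0, 0]}, {"translation": [0, 0, 0], "turn": [0, 0, 0]}, {"translation": [0, 0, 0], "turn": [0, 0, 0]}, {"translation": [0, 0, 0], "turn": [0, 0, 0]}, {"translation": [0, 0, 0], "turn": [0, 0, 0]}]' --fingers -1 --grip_force 60

```text
clock: 22.5
tcp_pos: [0.5657, 0.2928, 0.1075]
orientation: [-180.0, 0.0, 157.5]
wrist_force: [-1.2, -1.6, 6.6]
grip_width: 0.413
```

Emit:
move_arm --plan '[{"translation": [0, 0, -0.2], "turn": [0, 0, 0]}, {"translation": [0, 0, -0.4], "turn": [0, 0, 0]}, {"translation": [0, 0, -0.7], "turn": [0, 0, 0]}, {"translation": [0, 0, -0.8], "turn": [0, 0, 0]}, {"translation": [0, 0, -0.8], "turn": [0, 0, 0]}, {"translation": [0, 0, -0.8], "turn": [0, 0, 0]}, {"translation": [0, 0, -0.8], "turn": [0, 0, 0]}, {"translation": [0, 0, -0.8], "turn": [0, 0, 0]}, {"translation": [0, 0, -0.8], "turn": [0, 0, 0]}, {"translation": [0, 0, -0.6], "turn": [0, 0, 0]}, {"translation": [0, 0, 0], "turn": [0, 0, 0]}]'

```text
clock: 23.6
tcp_pos: [0.5666, 0.2933, 0.3114]
orientation: [179.8, 0.2, 157.5]
wrist_force: [1.7, -0.5, -3.4]
grip_width: 0.408
```

Emit:
move_arm --plan '[{"translation": [0, 0, 0], "turn": [0, 0, 0.5]}, {"translation": [0, 0, 0], "turn": [0, 0, 0.9]}, {"translation": [0, 0, 0], "turn": [0, 0, 0.9]}, {"translation": [0, 0, 0], "turn": [0, 0, 0.9]}, {"translation": [0, 0, 0], "turn": [0, 0, 0.9]}, {"translation": [0, 0, 0], "turn": [0, 0, 0.9]}, {"translation": [0, 0, 0], "turn": [0, 0, 0.9]}, {"translation": [0, 0, 0], "turn": [0, 0, 0.9]}, {"translation": [0, 0, 0], "turn": [0, 0, 0.9]}, {"translation": [0, 0, 0], "turn": [0, 0, 0.9]}, {"translation": [0, 0, 0], "turn": [0, 0, 0.9]}, {"translation": [0, 0, 0], "turn": [0, 0, 0.9]}, {"translation": [0, 0, 0], "turn": [0, 0, 0.9]}, {"translation": [0, 0, 0], "turn": [0, 0, 0.8]}, {"translation": [0, 0, 0], "turn": [0, 0, 0.45]}, {"translation": [0, 0, 0], "turn": [0, 0, 0]}]'

```text
clock: 25.2
tcp_pos: [0.5651, 0.2927, 0.3071]
orientation: [-179.9, 0.1, 82.1]
wrist_force: [0.8, 0.4, -3.7]
grip_width: 0.416
```

```bash
python3 - <<'E'
from h import *
st=robot.state();p=st['tcp_pos'];R=Rs(st['orientation'])
print(p,st['orientation'],st['joint_positions'],st['wrist_force'],st['grip_width'])
print(units(p,R,[.54,-.309,.31],Rs([180,0,82.2])))
E
```

```text
[0.56505979 0.29266914 0.30711007] [-1.79936058e+02  8.37164893e-02  8.21046810e+01] [ 2.46726081e+01  2.35856406e+01  8.92749420e+01 -3.91839034e-02
  6.72383741e+01  3.25831652e+01] [ 0.79745202  0.42384726 -3.65494005] 0.41573544596396317
(array([-19.98,   1.93,  -0.07]), array([-0.01,  0.01, -0.02]))
```

Emit:
move_arm --plan '[{"translation": [-0.4, 0.04, 0], "turn": [0, 0, 0]}, {"translation": [-0.7, 0.07, 0], "turn": [0, 0, 0]}, {"translation": [-0.9, 0.09, 0], "turn": [0, 0, 0]}, {"translation": [-0.9, 0.09, 0], "turn": [0, 0, 0]}, {"translation": [-0.9, 0.09, 0], "turn": [0, 0, 0]}, {"translation": [-0.9, 0.09, 0], "turn": [0, 0, 0]}, {"translation": [-0.9, 0.09, 0], "turn": [0, 0, 0]}, {"translation": [-0.9, 0.09, 0], "turn": [0, 0, 0]}, {"translation": [-0.9, 0.09, 0], "turn": [0, 0, 0]}, {"translation": [-0.9, 0.09, 0], "turn": [0, 0, 0]}, {"translation": [-0.9, 0.09, 0], "turn": [0, 0, 0]}, {"translation": [-0.9, 0.09, 0], "turn": [0, 0, 0]}, {"translation": [-0.9, 0.09, 0], "turn": [0, 0, 0]}, {"translation": [-0.9, 0.09, 0], "turn": [0, 0, 0]}, {"translation": [-0.9, 0.09, 0], "turn": [0, 0, 0]}, {"translation": [-0.9, 0.09, 0], "turn": [0, 0, 0]}, {"translation": [-0.9, 0.09, 0], "turn": [0, 0, 0]}, {"translation": [-0.9, 0.09, 0], "turn": [0, 0, 0]}, {"translation": [-0.9, 0.09, 0], "turn": [0, 0, 0]}, {"translation": [-0.9, 0.09, 0], "turn": [0, 0, 0]}]'

```text
clock: 27.2
tcp_pos: [0.5452, -0.2298, 0.3081]
orientation: [-180.0, 0.0, 82.2]
wrist_force: [0.3, -0.3, -3.0]
grip_width: 0.416
```

Emit:
move_arm --plan '[{"translation": [-0.9, 0.09, 0], "turn": [0, 0, 0]}, {"translation": [-0.9, 0.09, 0], "turn": [0, 0, 0]}, {"translation": [-0.6, 0.06, 0], "turn": [0, 0, 0]}, {"translation": [-0.3, 0.03, 0], "turn": [0, 0, 0]}, {"translation": [0, 0, 0], "turn": [0, 0, 0]}, {"translation": [0, 0, 0], "turn": [0, 0, 0]}]'

```text
clock: 27.8
tcp_pos: [0.543, -0.3089, 0.3083]
orientation: [-180.0, 0.0, 82.2]
wrist_force: [0.4, -0.2, -2.8]
grip_width: 0.417
```

```bash
python3 - <<'E'
from h import *
st=robot.state();p=st['tcp_pos'];R=Rs(st['orientation'])
print(p,st['orientation'])
print(units(p,R,[.54,-.309,.22],Rs([180,0,82.2])))
t=snap('top','8')['frame'];s=snap('scene','8')['frame']
z=lambda i,u,v:cv2.resize(i[v:v+130,u:u+95],None,fx=4,fy=4,interpolation=2)
cv2.imwrite('pics/z8.png',np.hstack([z(t,415,150),z(s,210,60)])[:,:,::-1])
E
```

```text
[ 0.54297024 -0.30889611  0.30827104] [-1.79978757e+02  9.83473571e-03  8.21708029e+01]
(array([-0.02, -0.1 ,  2.94]), array([-0.,  0., -0.]))
```

View pics/z8.png

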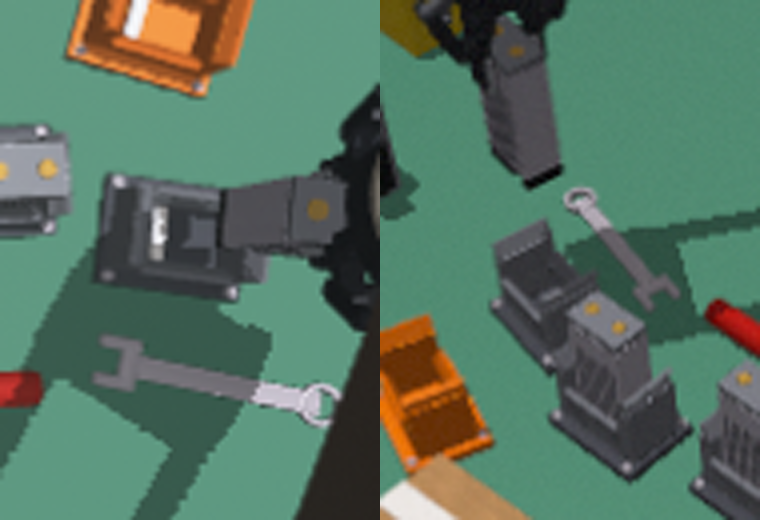

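Emit:
move_arm --plan '[{"translation": [0, -0.1, 0.3], "turn": [0, 0, 0]}, {"translation": [0, 0, 0.5], "turn": [0, 0, 0]}, {"translation": [0, 0, 0.5], "turn": [0, 0, 0]}, {"translation": [0, 0, 0.5], "turn": [0, 0, 0]}, {"translation": [0, 0, 0.5], "turn": [0, 0, 0]}, {"translation": [0, 0, 0.4], "turn": [0, 0, 0]}, {"translation": [0, 0, 0.24], "turn": [0, 0, 0]}, {"translation": [0, 0, 0], "turn": [0, 0, 0]}, {"translation": [0, 0, 0], "turn": [0, 0, 0]}]'

```text
clock: 28.8
tcp_pos: [0.5403, -0.3093, 0.2205]
orientation: [180.0, 0.0, 82.2]
wrist_force: [-0.4, -0.1, -3.0]
grip_width: 0.414
```

```bash
python3 - <<'E'
from h import *
st=robot.state();p=st['tcp_pos'];R=Rs(st['orientation'])
print(p,st['orientation'])
t=snap('top','9')['frame'];s=snap('scene','9')['frame']
z=lambda i,u,v:cv2.resize(i[v:v+90,u:u+65],None,fx=6,fy=6,interpolation=2)
cv2.imwrite('pics/z9.png',np.hstack([z(t,430,165),z(s,220,70)])[:,:,::-1])
yaw=np.radians(-7.8)
for n in('top','scene'):
    S=pickle.load(open(n+'_9.pkl','rb'));vv,uu=np.mgrid[0:400,0:640];uv=np.c_[uu.ravel(),vv.ravel()];D=depthpt(S,uv)
    L=(D[:,:2]-p[:2])@np.array([[np.cos(yaw),-np.sin(yaw)],[np.sin(yaw),np.cos(yaw)]]);z=D[:,2]
    k=(abs(L[:,0])<.014)&(abs(L[:,1]-.03)<.009)&(z>.125)&(z<.22)
    q=L[k];A=np.c_[q[:,0],z[k]-.17,np.ones(k.sum())]
    if k.sum()>10:
        for _ in range(3):
            c=np.linalg.lstsq(A,q[:,1],rcond=None)[0];r=q[:,1]-A@c;w=abs(r)<2*r.std()+1e-4;A=A[w];q=q[w]
        print(n,'+y face',len(q),c[2],'tilt deg',np.degrees(c[1]),'yaw',np.degrees(c[0]))
    k=(abs(L[:,1])<.02)&(abs(L[:,0]-.018)<.009)&(z>.12)&(z<.19)
    q=L[k];A=np.c_[q[:,1],z[k]-.17,np.ones(k.sum())]
    if k.sum()>10:
        c=np.linalg.lstsq(A,q[:,0],rcond=None)[0];print(n,'+x face',len(q),c[2],'tilt',np.degrees(c[1]),'yaw',np.degrees(c[0]))
    for nm,k in (('wall+',(abs(L[:,0])<.03)&(L[:,1]>.034)&(L[:,1]<.06)&(abs(z-.0885)<.004)),('wall-',(abs(L[:,0])<.03)&(L[:,1]<-.03)&(L[:,1]>-.06)&(abs(z-.0885)<.004)),('lip+',(abs(L[:,1])<.03)&(L[:,0]>.018)&(L[:,0]<.04)&(abs(z-.053)<.004)),('lip-',(abs(L[:,1])<.03)&(L[:,0]<-.018)&(L[:,0]>-.04)&(abs(z-.053)<.004))):
        if k.sum(): print(n,nm,k.sum(),L[k].mean(0),L[k].min(0),L[k].max(0))
E
```

```text
[ 0.54028443 -0.30933101  0.22051205] [1.79981589e+02 4.87075437e-02 8.21591247e+01]
top +y face 123 0.028802445780718777 tilt deg 0.21420094149859348 yaw -0.4885862572920539
top wall+ 41 [-0.00049821  0.04143588] [-0.02797917  0.0372849 ] [0.02736895 0.04484251]
top wall- 7 [-0.02613611 -0.0394935 ] [-0.02821311 -0.04205996] [-0.0229125  -0.03704792]
top lip+ 27 [0.02719371 0.00956823] [ 0.02295787 -0.01026308] [0.03057109 0.02455431]
top lip- 45 [-0.02752188 -0.00275389] [-0.03115545 -0.02983939] [-0.02225041  0.02922307]
scene +y face 145 0.03140424779563384 tilt deg -0.42292815915742776 yaw -0.040936068810675366
scene +x face 67 0.01886678830019969 tilt 0.41484419611157225 yaw -0.752824423666007
scene wall+ 22 [0.00336966 0.04583991] [-0.02440142  0.04109994] [0.02915995 0.05086578]
scene wall- 11 [ 0.01938195 -0.03632449] [ 0.01056967 -0.04163755] [ 0.02886706 -0.03278179]
scene lip+ 19 [ 0.02931374 -0.001754  ] [ 0.01922314 -0.0298109 ] [0.03436553 0.02672158]
scene lip- 12 [-0.02525558 -0.00475484] [-0.02934907 -0.02225182] [-0.02285021  0.00794302]
```

View pics/z9.png

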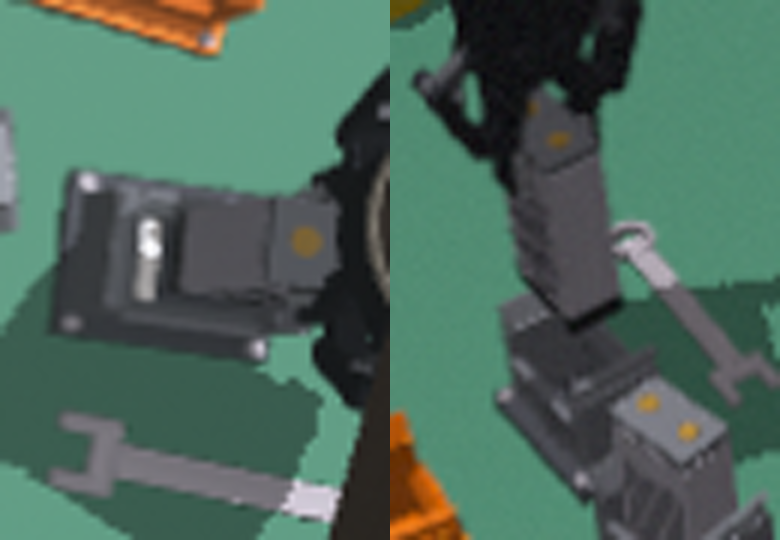

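Emit:
move_arm --plan '[{"translation": [0.06, 0.01, 0.2], "turn": [0, 0, 0]}, {"translation": [0, 0, 0.2], "turn": [0, 0, 0]}, {"translation": [0, 0, 0.2], "turn": [0, 0, 0]}, {"translation": [0, 0, 0.1], "turn": [0, 0, 0]}, {"translation": [0, 0, 0], "turn": [0, 0, 0]}, {"translation": [0, 0, 0], "turn": [0, 0, 0]}]'

```text
clock: 29.5
tcp_pos: [0.5407, -0.3077, 0.1992]
orientation: [-180.0, 0.0, 82.1]
wrist_force: [-0.0, -1.0, -3.5]
grip_width: 0.413
```

```bash
python3 - <<'E'
from h import *
st=robot.state();p=st['tcp_pos'];print(p,st['orientation'])
t=snap('top','10')['frame'];s=snap('scene','10')['frame']
z=lambda i,u,v:cv2.resize(i[v:v+60,u:u+45],None,fx=8,fy=8,interpolation=2)
cv2.imwrite('pics/z10.png',np.hstack([z(t,435,180),z(s,230,90)])[:,:,::-1])
E
```

```text
[ 0.54066257 -0.30766265  0.19917879] [-1.79997381e+02  4.01055406e-02  8.21489170e+01]
```

View pics/z10.png

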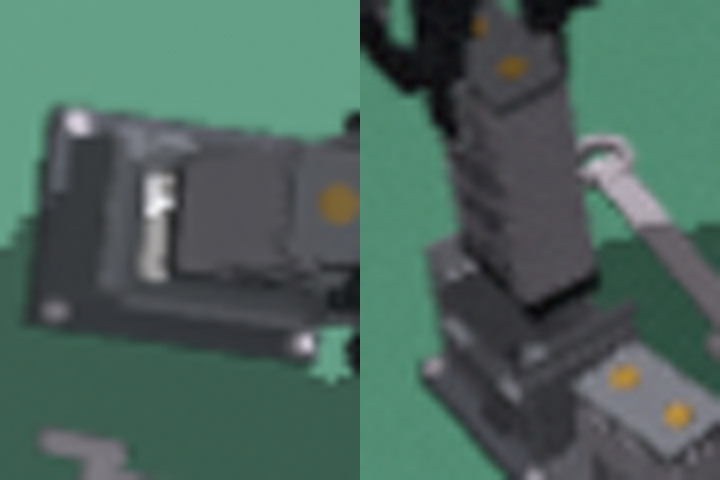

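```bash
python3 - <<'E'
from h import *
S=pickle.load(open('top_10.pkl','rb'));f=S['frame'].astype(int)
print('row profile'); 
for v in(202,205,209): print(v,[int(x) for x in f[v,444:462].sum(1)//3], [round(float(x),3) for x in depthpt(S,[(u,v) for u in range(444,462)])[:,2]])
yaw=np.radians(-7.8);p=np.array([.5407,-.3077])
def loc(uv,z):
    d=onplane(S,uv,z)[:,:2]-p; return d@np.array([[np.cos(yaw),-np.sin(yaw)],[np.sin(yaw),np.cos(yaw)]])
print(loc([(457.3,206)],.092), loc([(448,206),(449.5,206)],.089))
print('z10 scene')
S=pickle.load(open('scene_10.pkl','rb'))
pt=lambda x,y:(230+(x-360)/8,90+y/8)
# foot bottom corners: near (+x,+y) etc
print(loc([pt(535,318),pt(597,280)],.092))
R2=np.array([[np.cos(yaw),-np.sin(yaw)],[np.sin(yaw),np.cos(yaw)]])
exp=[(.018,.03),(-.018,.03),(.018,-.03)]
for e in exp:
    X=np.r_[p+R2@np.array(e),.092];print(e,(proj(S,X)[0]-[230,90])*8+[360,0])
E
```

```text
row profile
202 [59, 59, 59, 59, 63, 80, 88, 84, 77, 150, 186, 163, 127, 49, 77, 84, 83, 82] [0.031, 0.043, 0.059, 0.058, 0.075, 0.071, 0.076, 0.091, 0.087, 0.084, 0.074, 0.018, 0.022, 0.099, 0.114, 0.115, 0.119, 0.138]
205 [59, 59, 57, 58, 79, 91, 86, 81, 75, 176, 237, 229, 154, 58, 84, 84, 83, 84] [0.033, 0.048, 0.058, 0.064, 0.076, 0.076, 0.079, 0.083, 0.085, 0.08, 0.021, 0.024, 1.413, 0.098, 0.111, 0.122, 0.133, 0.135]
209 [58, 58, 59, 59, 77, 88, 84, 78, 83, 132, 164, 128, 53, 70, 85, 85, 84, 83] [0.043, 0.053, 0.062, 0.076, 0.072, 0.079, 0.083, 0.089, 0.085, 0.078, 0.026, 0.026, 0.095, 0.104, 0.118, 0.126, 0.129, 0.141]
[[0.0012423  0.02482074]] [[-0.00181428  0.04903338]
 [-0.00128318  0.04498616]]
z10 scene
[[ 0.01360922  0.0311648 ]
 [-0.02058344  0.02861056]]
(0.018, 0.03) [525.14811297 320.98246216]
(-0.018, 0.03) [593.82283182 284.3811828 ]
(0.018, -0.03) [453.16744875 244.38617944]
```

The foot sits just above the wall tops. In each view the module's position relative to the cradle is within about 1 mm, and the mouth flare adds about 5 mm of margin. I'll lower it gently and watch the force.

Emit:
move_arm --plan '[{"translation": [0, 0, 0.1], "turn": [0, 0, 0]}, {"translation": [0, 0, 0.1], "turn": [0, 0, 0]}, {"translation": [0, 0, 0.1], "turn": [0, 0, 0]}, {"translation": [0, 0, 0.1], "turn": [0, 0, 0]}, {"translation": [0, 0, 0.1], "turn": [0, 0, 0]}, {"translation": [0, 0, 0], "turn": [0, 0, 0]}]'

```text
clock: 30.2
tcp_pos: [0.5404, -0.3075, 0.1837]
orientation: [-180.0, 0.0, 82.2]
wrist_force: [-0.2, -0.3, -2.9]
grip_width: 0.415
```

Emit:
move_arm --plan '[{"translation": [0, 0, 0.1], "turn": [0, 0, 0]}, {"translation": [0, 0, 0.1], "turn": [0, 0, 0]}, {"translation": [0, 0, 0.1], "turn": [0, 0, 0]}, {"translation": [0, 0, 0.1], "turn": [0, 0, 0]}, {"translation": [0, 0, 0.1], "turn": [0, 0, 0]}, {"translation": [0, 0, 0], "turn": [0, 0, 0]}]'

```text
clock: 30.8
tcp_pos: [0.5404, -0.3075, 0.1687]
orientation: [-180.0, 0.0, 82.2]
wrist_force: [-0.1, 0.5, -2.8]
grip_width: 0.415
```

Emit:
move_arm --plan '[{"translation": [0, 0, 0.1], "turn": [0, 0, 0]}, {"translation": [0, 0, 0.1], "turn": [0, 0, 0]}, {"translation": [0, 0, 0.1], "turn": [0, 0, 0]}, {"translation": [0, 0, 0.1], "turn": [0, 0, 0]}, {"translation": [0, 0, 0.1], "turn": [0, 0, 0]}, {"translation": [0, 0, 0], "turn": [0, 0, 0]}]'

```text
clock: 31.4
tcp_pos: [0.5405, -0.3075, 0.1537]
orientation: [-180.0, 0.0, 82.2]
wrist_force: [-0.1, -0.4, -3.3]
grip_width: 0.417
```

Emit:
move_arm --plan '[{"translation": [0, 0, 0.1], "turn": [0, 0, 0]}, {"translation": [0, 0, 0.1], "turn": [0, 0, 0]}, {"translation": [0, 0, 0.1], "turn": [0, 0, 0]}, {"translation": [0, 0, 0], "turn": [0, 0, 0]}]'

```text
clock: 31.8
tcp_pos: [0.5404, -0.3075, 0.1447]
orientation: [-180.0, 0.0, 82.2]
wrist_force: [-0.3, 0.5, -3.3]
grip_width: 0.412
```

Emit:
move_arm --plan '[{"translation": [0, 0, 0.1], "turn": [0, 0, 0]}, {"translation": [0, 0, 0.1], "turn": [0, 0, 0]}, {"translation": [0, 0, 0.1], "turn": [0, 0, 0]}, {"translation": [0, 0, 0.1], "turn": [0, 0, 0]}, {"translation": [0, 0, 0], "turn": [0, 0, 0]}]'

```text
clock: 32.3
tcp_pos: [0.5404, -0.3075, 0.1327]
orientation: [-180.0, 0.0, 82.2]
wrist_force: [-0.3, -0.5, -3.1]
grip_width: 0.414
```

Emit:
move_arm --plan '[{"translation": [0, 0, 0.06], "turn": [0, 0, 0]}, {"translation": [0, 0, 0.06], "turn": [0, 0, 0]}, {"translation": [0, 0, 0.06], "turn": [0, 0, 0]}, {"translation": [0, 0, 0], "turn": [0, 0, 0]}]'

```text
clock: 32.7
tcp_pos: [0.5405, -0.3076, 0.1276]
orientation: [-180.0, 0.0, 82.2]
wrist_force: [-0.4, -0.1, -3.9]
grip_width: 0.414
```

Emit:
move_arm --plan '[{"translation": [0, 0, 0.06], "turn": [0, 0, 0]}, {"translation": [0, 0, 0.06], "turn": [0, 0, 0]}, {"translation": [0, 0, 0.05], "turn": [0, 0, 0]}, {"translation": [0, 0, 0], "turn": [0, 0, 0]}]'

```text
clock: 33.1
tcp_pos: [0.5405, -0.3076, 0.1224]
orientation: [-180.0, 0.0, 82.2]
wrist_force: [-0.2, 0.3, -2.7]
grip_width: 0.418
```

Emit:
move_arm --plan '[{"translation": [0, 0, 0.04], "turn": [0, 0, 0]}, {"translation": [0, 0, 0.03], "turn": [0, 0, 0]}, {"translation": [0, 0, 0], "turn": [0, 0, 0]}]'

```text
clock: 33.4
tcp_pos: [0.5406, -0.3077, 0.1205]
orientation: [-180.0, 0.0, 82.1]
wrist_force: [1.0, -1.3, -3.1]
grip_width: 0.414
```

Emit:
move_arm --plan '[{"translation": [0, 0, 0.04], "turn": [0, 0, 0]}, {"translation": [0, 0, 0.02], "turn": [0, 0, 0]}, {"translation": [0, 0, 0], "turn": [0, 0, 0]}]'

```text
clock: 33.7
tcp_pos: [0.5408, -0.3078, 0.1195]
orientation: [180.0, 0.1, 82.2]
wrist_force: [-2.2, 1.5, 6.5]
grip_width: 0.414
```

The floor is met at TCP z 0.1195, exactly as predicted for fully home. Releasing.

Emit:
move_arm --plan '[{"translation": [0, 0, -0.01], "turn": [0, 0, 0]}, {"translation": [0, 0, 0], "turn": [0, 0, 0]}, {"translation": [0, 0, 0], "turn": [0, 0, 0]}]'

```text
clock: 34.0
tcp_pos: [0.5407, -0.3077, 0.1194]
orientation: [180.0, 0.1, 82.2]
wrist_force: [-1.3, 1.3, 6.2]
grip_width: 0.411
```

Emit:
move_arm --plan '[{"translation": [0, 0, 0], "turn": [0, 0, 0]}, {"translation": [0, 0, 0], "turn": [0, 0, 0]}, {"translation": [0, 0, 0], "turn": [0, 0, 0]}, {"translation": [0, 0, 0], "turn": [0, 0, 0]}, {"translation": [0, 0, 0], "turn": [0, 0, 0]}, {"translation": [0, 0, 0], "turn": [0, 0, 0]}, {"translation": [0, 0, 0], "turn": [0, 0, 0]}]' --fingers 1

```text
clock: 34.7
tcp_pos: [0.5406, -0.3077, 0.1191]
orientation: [180.0, 0.0, 82.2]
wrist_force: [-0.5, -0.2, 0.3]
grip_width: 1.0
```

Emit:
move_arm --plan '[{"translation": [0, 0, -0.2], "turn": [0, 0, 0]}, {"translation": [0, 0, -0.4], "turn": [0, 0, 0]}, {"translation": [0, 0, -0.6], "turn": [0, 0, 0]}, {"translation": [0, 0, -0.8], "turn": [0, 0, 0]}, {"translation": [0, 0, -0.9], "turn": [0, 0, 0]}, {"translation": [0, 0, -0.9], "turn": [0, 0, 0]}, {"translation": [0, 0, -0.9], "turn": [0, 0, 0]}, {"translation": [0, 0, -0.6], "turn": [0, 0, 0]}, {"translation": [0, 0, 0], "turn": [0, 0, 0]}]'

```text
clock: 35.6
tcp_pos: [0.5418, -0.3083, 0.2821]
orientation: [179.7, 0.2, 82.2]
wrist_force: [-0.1, -0.3, -0.5]
grip_width: 1.001
```

Emit:
move_arm --plan '[{"translation": [-0.5, 0, 0], "turn": [0, 0, 0]}, {"translation": [-0.8, 0, 0], "turn": [0, 0, 0]}, {"translation": [-0.8, 0, 0], "turn": [0, 0, 0]}, {"translation": [-0.8, 0, 0], "turn": [0, 0, 0]}, {"translation": [-0.8, 0, 0], "turn": [0, 0, 0]}, {"translation": [-0.8, 0, 0], "turn": [0, 0, 0]}, {"translation": [-0.8, 0, 0], "turn": [0, 0, 0]}, {"translation": [-0.5, 0, 0], "turn": [0, 0, 0]}, {"translation": [0, 0, 0], "turn": [0, 0, 0]}]'

```text
clock: 36.5
tcp_pos: [0.5159, -0.4819, 0.2772]
orientation: [-179.9, 0.0, 82.0]
wrist_force: [-0.1, 0.2, 0.1]
grip_width: 0.999
```

```bash
python3 - <<'E'
from fit import *
print(robot.state()['clock'],robot.state()['tcp_pos'])
for n in('top','scene'):
    s=snap(n,'11'); fit(n,s,[.54,-.308],.142); fit(n+' b',s,[.542,-.017],.142); fit(n+' c',s,[.575,-.151],.142)
    a=pickle.load(open(n+'_0.pkl','rb'));print('b,c before');fit(n+' b',a,[.542,-.017],.142); fit(n+' c',a,[.575,-.151],.142)
E
```

```text
36.5 [ 0.5158941  -0.48187645  0.27720061]
top 318 slope [-0.1 -0.6] z 0.1421 mean [ 0.5388 -0.3072  0.1421] rect ((0.539027988910675, -0.30711832642555237), (0.06114920601248741, 0.036039046943187714), 82.52616882324219)
top b 320 slope [-1.1 -0.1] z 0.1422 mean [ 0.5447 -0.0257  0.1422] rect ((0.5444743633270264, -0.025928813964128494), (0.03587932139635086, 0.0604882575571537), 3.476196527481079)
top c 282 slope [ 1.  -0.5] z 0.1421 mean [ 0.5795 -0.167   0.1421] rect ((0.5792800188064575, -0.16760332882404327), (0.054992303252220154, 0.03406946361064911), 89.68405151367188)
b,c before
top b 321 slope [-1.7 -0.4] z 0.1422 mean [ 0.5446 -0.026   0.1422] rect ((0.5444858074188232, -0.02611658349633217), (0.03587932139635086, 0.06011202558875084), 3.476196527481079)
top c 286 slope [-0.7 -0.9] z 0.1422 mean [ 0.5794 -0.167   0.1422] rect ((0.5792799592018127, -0.16764670610427856), (0.055079009383916855, 0.03406946733593941), 89.68339538574219)
scene 158 slope [-0.1 -0.9] z 0.1422 mean [ 0.5439 -0.3028  0.1422] rect ((0.544909656047821, -0.30219700932502747), (0.06959864497184753, 0.04056954383850098), 82.71959686279297)
scene b 185 slope [-3.1 -0.6] z 0.1423 mean [ 0.5482 -0.0226  0.1423] rect ((0.5479644536972046, -0.02355227991938591), (0.04199482500553131, 0.06448844075202942), 0.17942564189434052)
scene c 143 slope [-1.3 -0.5] z 0.1414 mean [ 0.5846 -0.1641  0.1414] rect ((0.5850211977958679, -0.16513940691947937), (0.04061178117990494, 0.057758428156375885), 4.439775466918945)
b,c before
scene b 197 slope [-2.9 -2.3] z 0.1426 mean [ 0.5483 -0.0223  0.1426] rect ((0.5481258630752563, -0.02195657789707184), (0.04235251620411873, 0.06683565676212311), 2.1963953971862793)
scene c 157 slope [-1.8 -1.1] z 0.1412 mean [ 0.584  -0.1642  0.1412] rect ((0.5850092768669128, -0.1650482416152954), (0.040020789951086044, 0.06199586018919945), 1.335869312286377)
```

View pics/top_11.png

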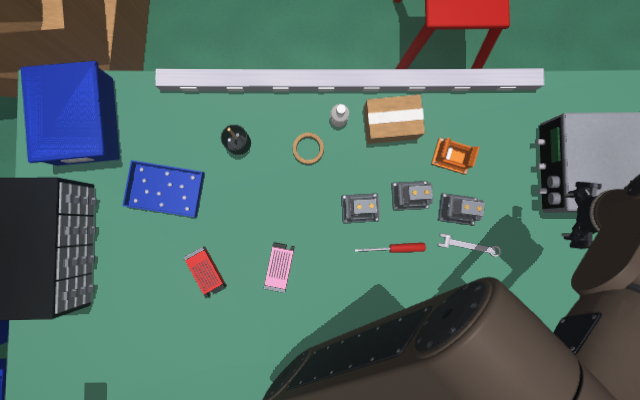

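View pics/scene_11.png

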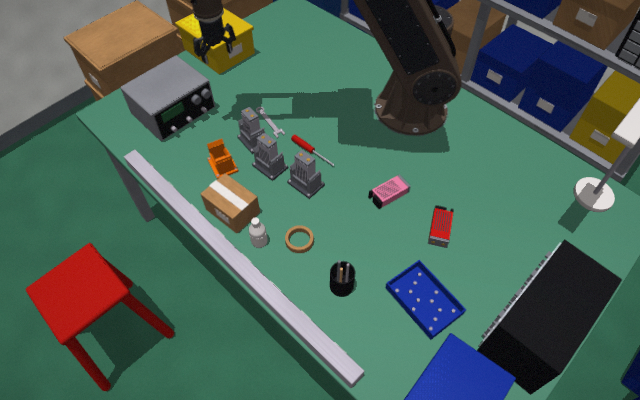

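The module stands in the third cradle (top pixel (466,209), scene (250,125)). Its top is at 142 mm, level, and everything else is where it was. The arm is clear, so I'm handing in.

```bash
python3 -c "
from cell import robot
print(robot.hand_in())"
```

```text
the job is handed in; nothing more can be done
None
```

The module now stands upright in the empty cradle, fully home with its notch over the key, and the job was handed in at about 36.6 s of the 72 s allowed. I picked it up lying flat, stood it on its foot on the bench and let go. I then re-gripped it from above across its thickness and lowered it into the slot until it met the floor at about 10 N.

**Final checks**
- **Seating:** the module's top is 142.1 mm (top camera) and 142.2 mm (scene camera) above the bench, against 142 mm for fully home. It is level to within 1°, which is about the noise of the measurement.
- **Neighbours:** modules b and c measure where they were before to within a millimetre or so, and nothing else on the bench looks moved in the pictures.
- **Forces:** the largest reading in the move reports was about 20 N at the wrist, when I pressed the foot onto the bench before letting go.

**Disagreements**
- **Cameras:** the two cameras differ by about 5–6 mm on absolute xy position at the cradle, so I lined the module up with the cradle within each view.
- **Tilt while held:** the tilt fits in the gripper also disagreed by 2–3°, but the module stood level once released.

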